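# Line up the sampler needle with the reference cup by hand

## Robot

A 6-joint arm with a two-finger parallel gripper is mounted at the origin on the work surface. World frame = base frame: x ahead of the robot, y to its left, z up, the work surface at z = 0. Lengths are in mm, angles in rad, forces in N, time in s.
With the tool pointing down it reaches from about 400 to 925 mm from the base axis. Payload 12.5 kg.
Tool frame: the origin (TCP) lies at the very end of the fingers, on their centre line; the grasp point (between the pads) lies 19 mm behind it; x points along the fingers, y is the direction in which the jaws open and shut, and the axes are right-handed (so a half turn about x gives the same grasp; the last joint's range is limited). The gripper opens to 95 mm and grips with 3 to 60 N. Pads are 20 mm wide; open, the fingers measure 119 mm over their backs; the gripper's body (75 mm by 180 mm) begins 59 mm behind the grasp point.
Start: joints at [-1.395, 0.491, 1.559, -0, 1.092, -0.106], TCP at [173.826, -600.363, 178.361] pointing down, gripper open.
Joint ranges: [-3.1, 3.1], [-0.84, 2.19], [0.05, 2.79], [-1.13, 4.28], [0.06, 2.93], [-2.69, 2.69]. Speed limits (rad/s): [2.22, 2.22, 2.79, 3.14, 3.14, 3.14].

## Interface

Orientations are given as [roll, pitch, yaw] about the fixed x, y, z axes, in that order (R = Rz(yaw) Ry(pitch) Rx(roll)).
In Python, from cell import env, optics, job gives the robot as it stands.
- The arm moves only by the shell command python3 -m handwheel 'ROWS' [OPENING]. ROWS is JSON, a list of rows, each an object with "travel": the shift along the world's x, y, z in mm, a list of three; "roll": the turn about the world's z in degrees. In form: [{"travel": [dx, dy, dz], "roll": roll}, ...]. A call has 1 to 8 rows; each row is the pose to reach, as a shift and turn from the pose commanded when the call began; what a row does not reach only later rows make up. A row lasts 1/10 s, in which the tool goes at most 50 mm and 8.59 degrees, less where a joint would pass 70% of its speed; a pose out of reach is approached as far as the arm can. A call with a gripper value outside its range is refused whole. OPENING is the closure, from -1 (fully open) to 1 (shut), set as the call begins (- or left out, the last holds). The fingers move at their own pace and stop on an object; the grip force is fixed at half the most. Time passes only in rows, so rows that repeat a pose let the fingers close. It gives the time, the measured TCP pose, the force and the opening at its end, in the units of the state.
- env.state(): the state, without advancing time (a new reading comes with each control period).
- optics.read_camera(name): name is "side" or "top"; returns the picture (384x512x3 uint8, red, green, blue); there is no depth.
- optics.camera_params(name): a dict with "fx", "fy", "cx", "cy" (pixels), "world_from_camera" (4x4, takes a point from camera to world coordinates). Camera axes: x right, y up, looking along -z (the intrinsics and any distortion apply to the point x, -y, -z); pixel columns grow to the right and rows downward; lengths in mm; the calibration is good to about 2 mm. A picture is of the moment at which its call begins. camera_params takes no time and is no camera call.
- job.job_done(): hands the job in, once; it reports no verdict.
The state is a dict: "t": time; "joints": joint angles; "qvel": joint speeds; "tau": joint torques, N m; "eef_pos": TCP position; "tcp_rot": TCP orientation; "ft_force": force on the tool from outside, world axes, zero at the start; "moment": the same for the moment, N m; "opening": opening from 0.0 (shut) to 1.0 (fully open).
Only numpy, scipy, OpenCV 4.12 (cv2) and the standard library are available. Lean on these libraries where they do the work, as an engineer would, in place of code of your own. Each camera call takes 0.05 s, during which the arm holds its last target.

## Task

The autosampler is switched off for a needle check. With one fingertip push an arm of the sample tray's black three-armed grip round until the wide open cup has come to the sampling position, and push the sampling arm round by its side until its needle stands over the middle of that cup's mouth. Take hold of nothing and lift nothing, do not touch the needle, the cup or the tubes, and leave the things lying about where they are.

Things in the scene. Friction and masses are not known exactly. Their poses are not given: they have to be found in the camera images.
- sampler: The switched-off autosampler, fixed to the bench: a white case 320 mm deep (x) by 420 mm wide (y, from -220 to +200 mm) with a grey deck on top, 70 mm above the bench. Origin: on the bench surface, z up, its front faces its own -x. 
- tray (a joint): Turn of the sample tray about its vertical axis, in rad, anticlockwise seen from above; 0 is where it stood at the start. It turns endlessly both ways and stays where it is left (friction 0.10 N m, about 2 N at the grip's arms).
- tray_center (a point): On the tray's axis, in its top face. The tray is a grey disc of 226 mm diameter, its top 86 mm above the bench, with eight upright collars (18 mm bore, 18 mm tall) every 45 degrees on a circle of 92 mm radius, five of them filled.
- grip_center (a point): On the tray's axis, in the middle of the tray's black three-armed hand grip, 157 mm above the bench. The grip's arms stand straight out from the axis 120 degrees apart, each 68 mm long from the axis, 14 mm wide (18 mm at the rounded end), from 146 to 168 mm above the bench, on a stem of 26 mm diameter. Below and outside the arms are tubes and cup, tops at 131 mm.
- grip_a (a point): Centre line of one grip arm, 60 mm out from the axis, 157 mm above the bench. x outward along the arm, z up.
- grip_b (a point): The same on the next grip arm, 120 degrees anticlockwise from the first.
- grip_c (a point): The same on the third grip arm.
- swing_arm (a joint): Angle of the sampling arm about its vertical column, in rad, anticlockwise seen from above; 0 is where the needle stands over the sampling point, larger values are out towards the wash well (a small steel pot on the deck, at about 1.3). It has stops at -0.25 and 2.0 and stays where it is left (friction 0.15 N m, about 1.5 N near its end).
- pivot (a point): On the sampling arm's pivot axis, at the arm's mid-height, 198 mm above the bench. The arm is a grey bar 26 mm wide and 22 mm tall (186 to 209 mm above the bench), reaching 145 mm from the pivot on the needle's side and 30 mm behind it. The column under it is 48 mm thick.
- pivot_arm (a point): The same point, turning with the sampling arm: x along the arm towards the needle, z up.
- needle: The thin steel needle (3.6 mm thick) hanging 38 mm below the sampling arm, 130 mm from the pivot axis. Origin: its lower tip, 148 mm above the bench, so it passes 17 mm over the tubes and the cup. z up, x away from the pivot along the arm.
- sampling_point (a point): The fixed point, 148 mm above the bench, where the needle's circle crosses the circle of the tray's places in front (the only crossing the arm can reach). A small steel index block (top 92 mm above the bench) on the deck stands radially outside it at the tray's edge.
- cup: The wide white open reference cup: a 16 mm thick foot standing in a tray collar, above it a bowl 36 mm in outside diameter (32 mm mouth), 45 mm tall in all. Origin: underside of its foot (86 mm above the bench). It is loose in its collar by about 1 mm each way and rides round with the tray.
- cup_mouth (a point): Centre of the cup's mouth, at its rim, 45 mm above its origin.
- tube1: One of four slim capped sample tubes, 16 mm thick (18 mm grey cap), 45 mm tall, standing loose in a tray collar. Origin: underside.
- tube2: One of four slim capped sample tubes, 16 mm thick (18 mm grey cap), 45 mm tall, standing loose in a tray collar. Origin: underside.
- tube3: One of four slim capped sample tubes, 16 mm thick (18 mm grey cap), 45 mm tall, standing loose in a tray collar. Origin: underside.
- tube4: One of four slim capped sample tubes, 16 mm thick (18 mm grey cap), 45 mm tall, standing loose in a tray collar. Origin: underside.
- screwdriver: Screwdriver lying on the bench, to be left alone. Origin: on the bench under its middle.
- tin: Small open steel tin, 50 x 42 x 36 mm, standing on the sampler's deck at the back right behind the column, to be left alone. Origin: underside, 70 mm above the bench.
- bottle: White bottle with a blue cap, 56 mm thick, 130 mm tall, standing on the bench, to be left alone. Origin: underside.
- desolder_pump: Desoldering pump (22 mm thick tube, about 230 mm long) lying on the bench, to be left alone. Origin: on the bench under its middle.

How it is judged:
By the outcome, as a careful person would: the job done as asked, in the order asked, and still so for the second after the job is handed in, with the robot touching nothing.
It also fails if it takes over 67 s, if anything falls off the work surface, if the arm or the gripper's body presses on something with over 40 N, if the wrist force passes 120 N, or if a joint passes its speed limit or range.

## Working session

There is one attempt and no reset: what is moved stays moved. The work goes in short steps, Python scripts to look and compute and a shell command to move; the robot and the scene stay as the last step left them, time stands still between calls to the robot, and variables do not carry over. Pictures are saved under pics/ and viewed, and the job is handed in when it is done.

```bash
ls; mkdir -p pics; python3 - <<'E'
from cell import env,optics,job
import cv2,numpy as np
s=env.state();print(s)
for n in("side","top"):
    im=optics.read_camera(n);cv2.imwrite(f"pics/{n}0.png",cv2.cvtColor(im,cv2.COLOR_RGB2BGR));p=optics.camera_params(n);print(n,p)
E
```

```text
pics
{'t': 0.0, 'joints': array([-1.39459499e+00,  4.91536819e-01,  1.55947170e+00, -1.23866036e-05,
        1.09167693e+00, -1.05619798e-01]), 'qvel': array([-7.19602291e-04, -6.03778207e-04,  1.09966341e-03,  1.45293878e-03,
        1.75592457e-05, -4.62744742e-04]), 'tau': array([ 2.81080072e-03, -6.12625694e+01, -2.58178765e+01,  6.94704219e-02,
        4.82255383e-02, -9.45014153e-05]), 'eef_pos': array([ 173.77158863, -600.05598345,  177.76823125]), 'tcp_rot': array([-1.66636373,  1.56970347,  1.75705578]), 'ft_force': array([-0.54664156,  0.22578715, -0.20245595]), 'moment': array([-0.0063808 , -0.05823421, -0.00922417]), 'opening': 1.0025533398173059}
side {'fx': 424.0641298236644, 'fy': 424.0641298236644, 'cx': 258.8989457208596, 'cy': 193.0000106366476, 'world_from_camera': array([[-9.81364909e-01,  1.21698470e-01, -1.48702378e-01,
         3.83135935e+02],
       [-1.90954895e-01, -5.31364348e-01,  8.25341237e-01,
         1.14348526e+03],
       [ 2.14276239e-02,  8.38356376e-01,  5.44701243e-01,
         8.80284771e+02],
       [ 0.00000000e+00,  0.00000000e+00,  0.00000000e+00,
         1.00000000e+00]])}
top {'fx': 462.2745133990076, 'fy': 462.2745133990076, 'cx': 257.37759484133727, 'cy': 190.44085925298282, 'world_from_camera': array([[-2.29393853e-02,  9.88882807e-01, -1.46916912e-01,
         3.35802168e+02],
       [-9.99665004e-01, -2.44505744e-02, -8.48814392e-03,
         3.28413622e+00],
       [-1.19859825e-02,  1.46672983e-01,  9.89112416e-01,
         1.69990085e+03],
       [ 0.00000000e+00,  0.00000000e+00,  0.00000000e+00,
         1.00000000e+00]])}
```

View pics/side0.png

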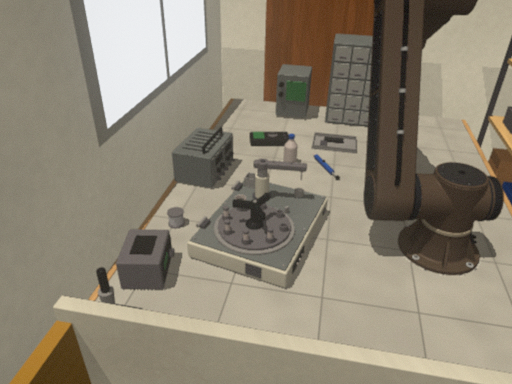

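View pics/top0.png

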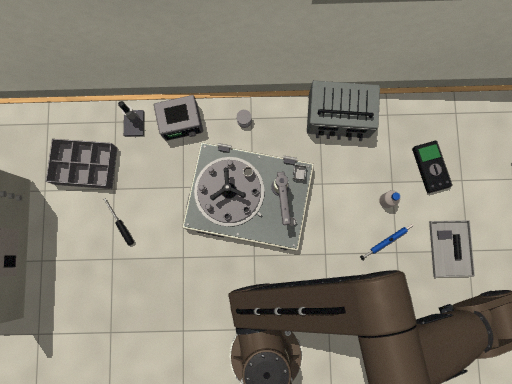

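```bash
python3 - <<'E'
import cv2
a=cv2.imread('pics/top0.png')[90:240,180:380];cv2.imwrite('pics/top0c.png',cv2.resize(a,None,fx=4,fy=4,interpolation=cv2.INTER_CUBIC))
a=cv2.imread('pics/side0.png')[120:270,130:330];cv2.imwrite('pics/side0c.png',cv2.resize(a,None,fx=4,fy=4,interpolation=cv2.INTER_CUBIC))
E
```

```text
(no output)
```

View pics/top0c.png

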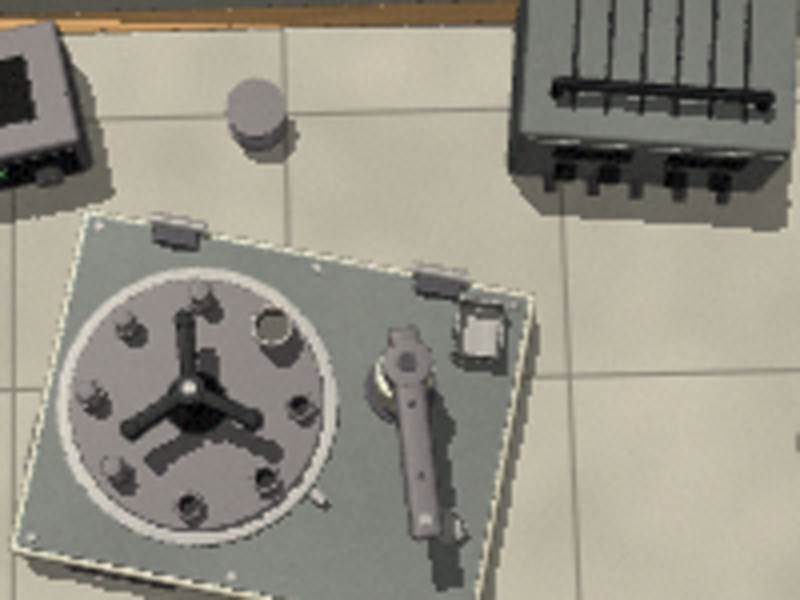

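View pics/side0c.png

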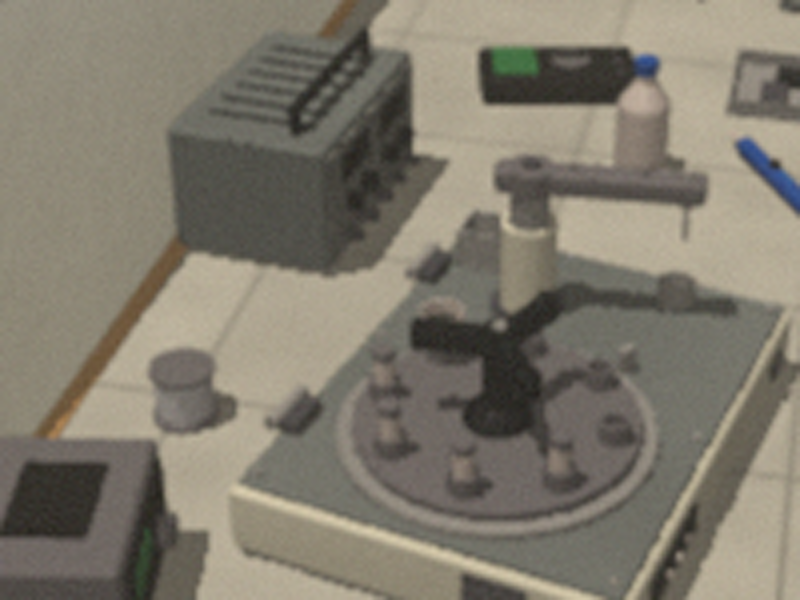

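```bash
cat > h.py <<'E'
import cv2,numpy as np
from cell import env,optics,job
def P(n):
    p=optics.camera_params(n);return p
def proj(n,X):
    p=P(n);X=np.atleast_2d(X).astype(float);T=np.linalg.inv(p['world_from_camera'])
    c=X@T[:3,:3].T+T[:3,3]
    return np.c_[p['cx']+p['fx']*c[:,0]/-c[:,2],p['cy']-p['fy']*c[:,1]/-c[:,2]]
def unproj(n,u,z):
    p=P(n);M=p['world_from_camera'];d=M[:3,:3]@np.array([(u[0]-p['cx'])/p['fx'],-(u[1]-p['cy'])/p['fy'],-1]);o=M[:3,3]
    return o+d*(z-o[2])/d[2]
def snap(n,k=6):
    return cv2.cvtColor(np.mean([optics.read_camera(n).astype(float) for _ in range(k)],0).clip(0,255).astype(np.uint8),cv2.COLOR_RGB2BGR)
def crop(im,f,x0,y0,w,h,s):
    a=cv2.resize(im[y0:y0+h,x0:x0+w],None,fx=s,fy=s,interpolation=cv2.INTER_CUBIC);cv2.imwrite('pics/'+f,a)
E
python3 - <<'E'
from h import *
t=snap('top');s=snap('side');cv2.imwrite('pics/t1.png',t);cv2.imwrite('pics/s1.png',s)
crop(t,'t1a.png',190,150,80,60,10)
crop(t,'t1b.png',250,160,60,60,10)
crop(s,'s1a.png',205,180,100,75,8)
crop(s,'s1b.png',230,150,90,65,8)
for u,z,l in [((229.5,191.5),86,'tray'),((281.75,180.5),209,'piv'),((259.5,214.2),92,'idx'),((248,172),131,'cup')]:print(l,unproj('top',u,z))
E
```

```text
tray [574.17503062 115.63438776  86.        ]
piv [588.1254248  -64.32959772 209.        ]
idx [490.64951332  11.60046173  92.        ]
cup [633.9841131   47.63986981 131.        ]
```

View pics/t1a.png

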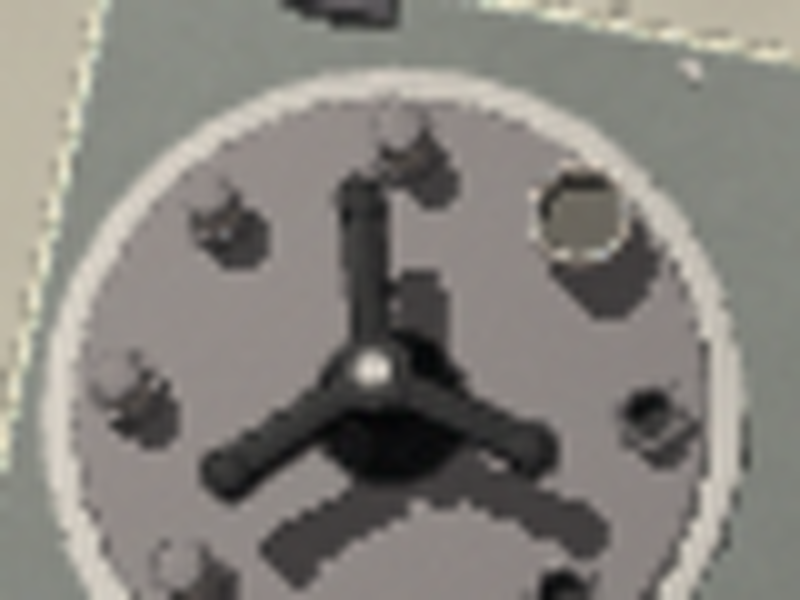

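View pics/t1b.png

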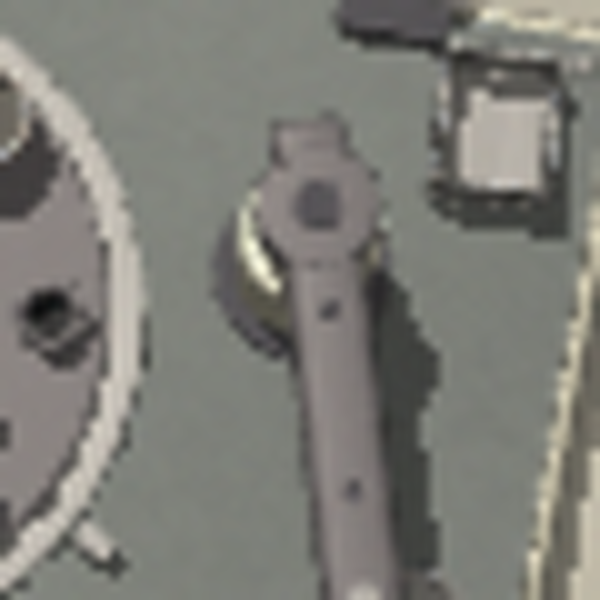

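View pics/s1a.png

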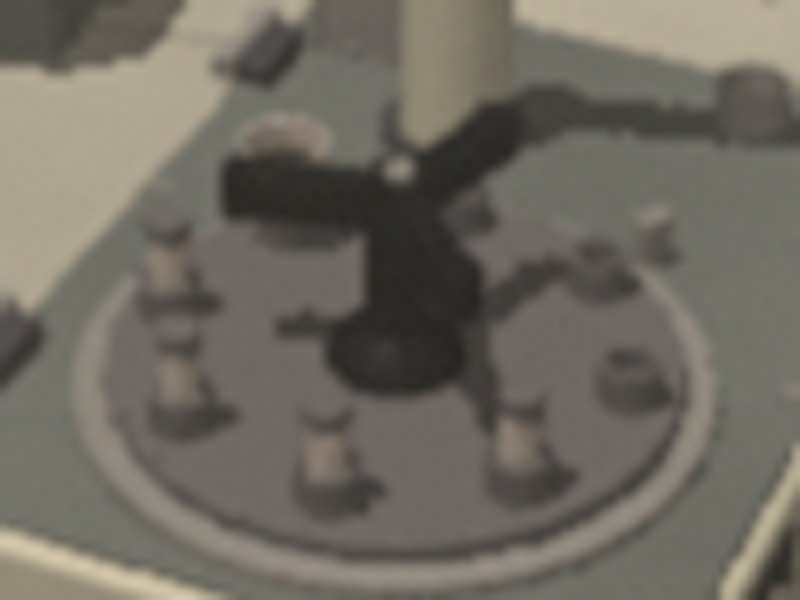

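View pics/s1b.png

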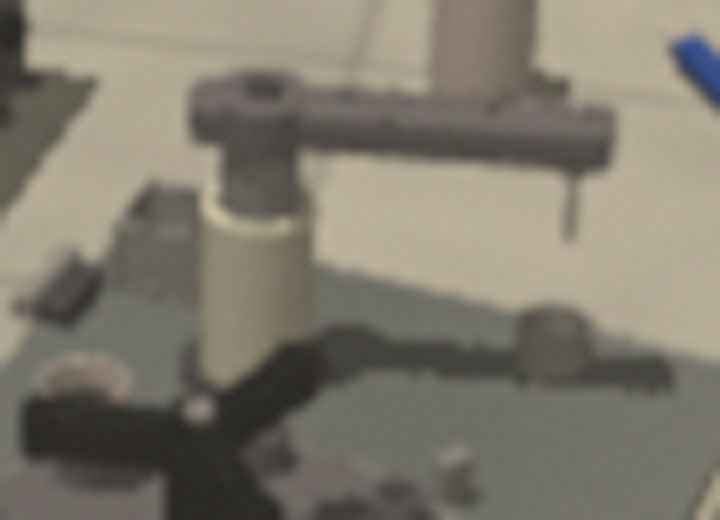

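```bash
python3 - <<'E'
from h import *
from scipy.optimize import least_squares
def tri(ut,us):
    r=least_squares(lambda X:np.r_[proj('top',X)[0]-ut,proj('side',X)[0]-us],[570,50,130.]);return r.x,r.fun
print('hub',tri((227.3,186.9),(255,201.25)))
print('piv',tri((281.8,180.3),(263.4,161)))
print('cup',tri((248.2,171.3),(205+285/8,180+137/8)))
print('needle side',unproj('side',(301.1,179.8),148), 'top dot',unproj('top',(286.3,219),209))
t=cv2.imread('pics/t1.png')
crop(t,'t1c.png',190,155,40,40,15);crop(t,'t1d.png',190,190,75,45,10)
E
```

```text
hub (array([578.37269374, 116.91063292, 171.76768046]), array([-0.03305298, -0.32902364,  0.28704952,  0.06328373]))
piv (array([588.53372352, -64.46177237, 210.20264007]), array([ 0.00141911,  0.01396154, -0.01377599, -0.00304709]))
cup (array([637.95801084,  47.04252816, 132.27697175]), array([-0.06183938, -0.50512703,  0.45731388,  0.10696722]))
needle side [460.8760058  -77.12532173 148.        ] top dot [461.75321219 -75.1408234  209.        ]
```

View pics/t1c.png

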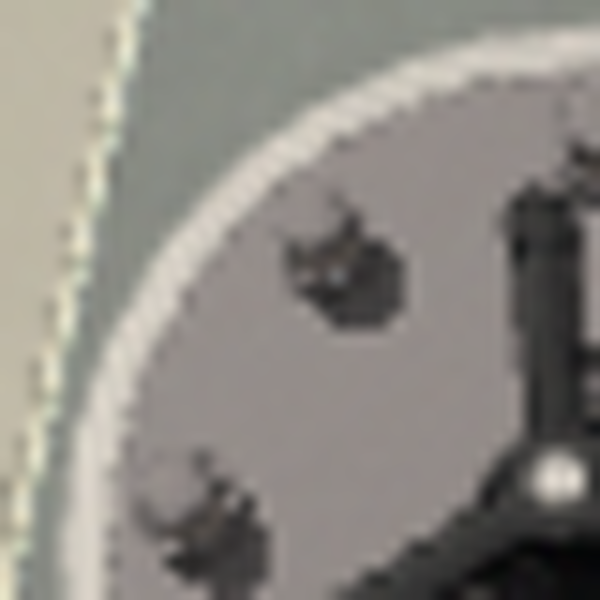

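View pics/t1d.png

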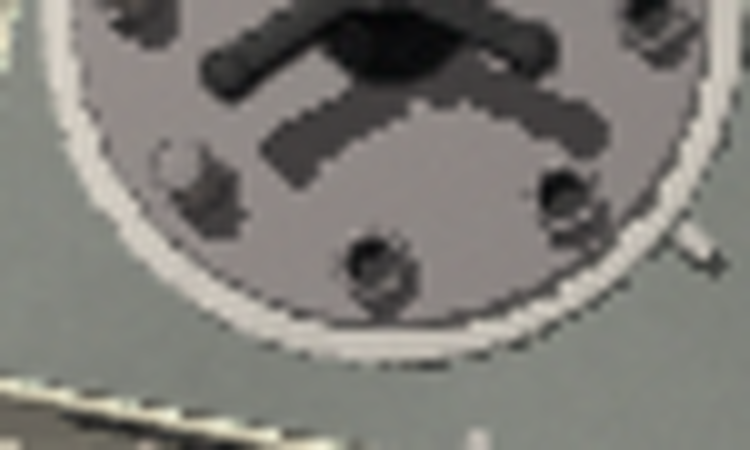

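```bash
cat > fit.py <<'E'
from h import *
from scipy.optimize import least_squares
# name,cam,px,z,k (place index from cup, +45deg each ccw)
def fit(obs,x0):
    def f(p):
        r=[]
        for cam,u,z,k in obs:
            R=92
            if k=='hub':X=[p[0],p[1],z]
            else:
                a=p[2]+k*np.pi/4;X=[p[0]+R*np.cos(a),p[1]+R*np.sin(a),z]
            e=proj(cam,X)[0]-u
            if cam=='side':e=e+p[3:5]
            else:e=e+p[5:7]
            r+=list(e)
        return np.r_[r,p[3:]/0.5]
    s=least_squares(f,list(x0)+[0]*4,loss='soft_l1',f_scale=.4);return s.x,f(s.x)
E
python3 - <<'E'
from fit import *
obs=[('top',(248.2,171.3),131,0),('top',(230,162.5),131,1),('top',(210.8,168.8),131,2),('top',(201.5,187.7),131,3),('top',(208,206.2),131,4),('top',(226.8,215.7),104,5),('top',(246.3,209.3),104,6),('top',(254.8,190.8),104,7),('top',(227.3,186.9),171,'hub'),
('side',(240.6,197.1),131,0),('side',(225.6,206.9),131,1),('side',(227.25,221.9),131,2),('side',(245.6,231),131,3),('side',(270,230),131,4),('side',(285,225.25),104,5),('side',(280.25,211.9),104,6),('side',(255,201.25),171,'hub')]
x,r=fit(obs,[576,116,np.arctan2(-69,60)+0.1]);print(x,np.degrees(x[2]));print(np.round(r[:-4].reshape(-1,2),2))
c=x[:2];pv=np.array([588.5,-64.5])
d=pv-c;D=np.hypot(*d);a=(92**2-130**2+D*D)/(2*D);h=np.sqrt(92**2-a*a);e=d/D
for s in(1,-1):
    q=c+a*e+s*h*np.array([-e[1],e[0]]);print('samp',q,'tray dir',np.degrees(np.arctan2(*(q-c)[::-1])),'arm dir',np.degrees(np.arctan2(*(q-pv)[::-1])))
print('idx dir',np.degrees(np.arctan2(*(unproj('top',(259.6,214.3),92)[:2]-c)[::-1])))
for n,u in[('c_up',(226.1,169.5)),('right',(243.9,194.6)),('left',(213,197.1))]:
    X=unproj('top',u,168)[:2]-c;print(n,X,np.hypot(*X),np.degrees(np.arctan2(X[1],X[0])))
E
```

```text
[ 5.78637534e+02  1.17545018e+02 -8.67646456e-01 -1.61652515e-01
  6.41158484e-02  1.26805614e-01  1.63348948e-01] -49.712480054349705
[[-0.02 -0.32]
 [-0.07 -0.2 ]
 [-0.14  0.08]
 [-0.04 -0.72]
 [-0.16  0.  ]
 [ 0.08  0.18]
 [-0.2  -0.06]
 [ 0.17  0.37]
 [-0.08 -0.2 ]
 [ 0.25  0.58]
 [ 0.44  0.49]
 [ 0.08 -0.81]
 [ 0.19 -0.41]
 [ 0.23 -0.79]
 [-1.08 -0.01]
 [-0.06 -0.19]
 [-0.01  0.45]]
samp [644.1724444   52.97586533] tray dir -44.574703432349864 arm dir 64.64347520571859
samp [520.4619118   46.27372682] tray dir -129.22325033059423 arm dir 121.55857103133727
idx dir -129.73406633054668
c_up [58.75956015  2.80674908] 58.826556496771154 2.734750484460644
right [-28.2500395  -55.69250012] 62.44773256086065 -116.89641747151053
left [-34.15044096  47.90190038] 58.82894422183682 125.48600334539152
```

```bash
python3 - <<'E'
from h import *
from scipy.spatial.transform import Rotation as R
s=env.state();M=R.from_euler('xyz',s['tcp_rot']).as_matrix();print(M.round(3),s['t'],s['opening'])
E
python3 -m handwheel '[{"travel":[0,0,45],"roll":0},{"travel":[0,0,90],"roll":0},{"travel":[10,30,130],"roll":0},{"travel":[40,75,140],"roll":0},{"travel":[70,120,140],"roll":0},{"travel":[95,160,140],"roll":0},{"travel":[115,205,140],"roll":0},{"travel":[135,250,140],"roll":0}]' 1
```

```text
[[ 0.     0.278 -0.961]
 [-0.    -0.961 -0.278]
 [-1.     0.     0.   ]] 0.7 0.998734176051863
t: 1.5
eef_pos: [307.2, -353.3, 318.4]
tcp_rot: [2.039, 1.57, -0.821]
ft_force: [0.5, -0.8, -0.1]
opening: 0.385
```

```bash
python3 -m handwheel '[{"travel":[20,40,0],"roll":8},{"travel":[40,80,0],"roll":16},{"travel":[60,120,0],"roll":24},{"travel":[80,160,0],"roll":32},{"travel":[100,200,0],"roll":40},{"travel":[120,240,0],"roll":48},{"travel":[140,280,0],"roll":56},{"travel":[150,320,0],"roll":64}]' 1
python3 -m handwheel '[{"travel":[15,40,0],"roll":8},{"travel":[30,80,0],"roll":16},{"travel":[45,120,0],"roll":24},{"travel":[60,150,0],"roll":32},{"travel":[68,172,0],"roll":40},{"travel":[68,172,0],"roll":43},{"travel":[68,172,0],"roll":43}]' 1
python3 - <<'E'
from h import *
from scipy.spatial.transform import Rotation as R
s=env.state();M=R.from_euler('xyz',s['tcp_rot']).as_matrix();print(M.round(3),s['t'],s['opening'],s['eef_pos'],s['joints'])
E
```

```text
t: 2.3
eef_pos: [457.5, -33.4, 318.4]
tcp_rot: [1.577, 1.57, -0.16]
ft_force: [0.7, 0.0, -0.5]
opening: 0.003
t: 3.0
eef_pos: [524.6, 137.4, 318.1]
tcp_rot: [-2.014, 1.57, -3.004]
ft_force: [0.2, -0.7, 0.0]
opening: 0.006
[[-0.     0.836  0.548]
 [-0.     0.548 -0.836]
 [-1.    -0.    -0.   ]] 3.0 0.005866077104890135 [524.63144565 137.43029939 318.11047044] [ 1.34386783e-01  2.56546885e-01  1.55028869e+00 -1.09118897e-06
  1.33510088e+00 -4.45993353e-01]
```

```bash
python3 -m handwheel '[{"travel":[0,4,-45],"roll":0},{"travel":[0,5,-90],"roll":0},{"travel":[0,5,-130],"roll":0},{"travel":[0,5,-155],"roll":0},{"travel":[0,5,-166],"roll":0},{"travel":[0,5,-166],"roll":0}]' 1
python3 - <<'E'
from h import *
s=snap('side',2);t=snap('top',2);crop(s,'s2.png',180,120,160,120,5);crop(t,'t2.png',180,130,120,90,6)
E
```

```text
t: 3.6
eef_pos: [524.4, 141.3, 151.7]
tcp_rot: [-2.007, 1.569, -3.001]
ft_force: [0.7, 0.2, 0.9]
opening: 0.003
```

View pics/s2.png

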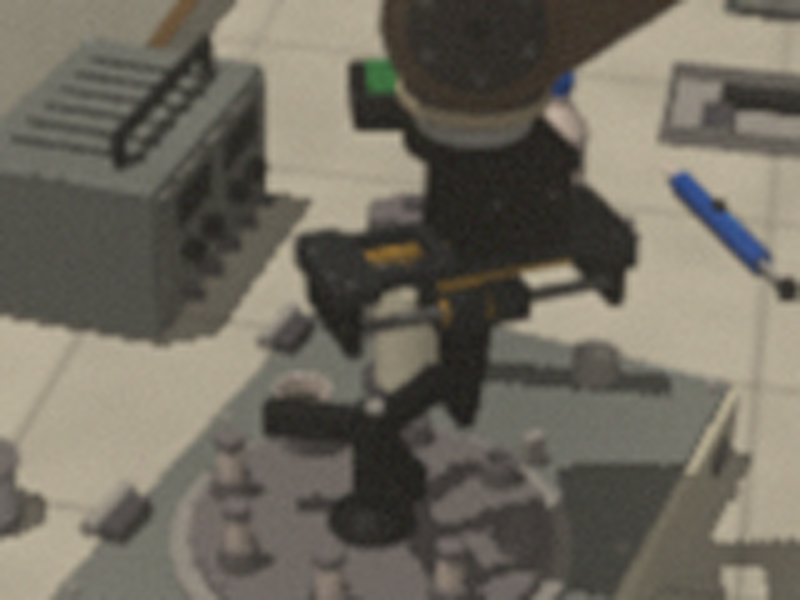

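View pics/t2.png

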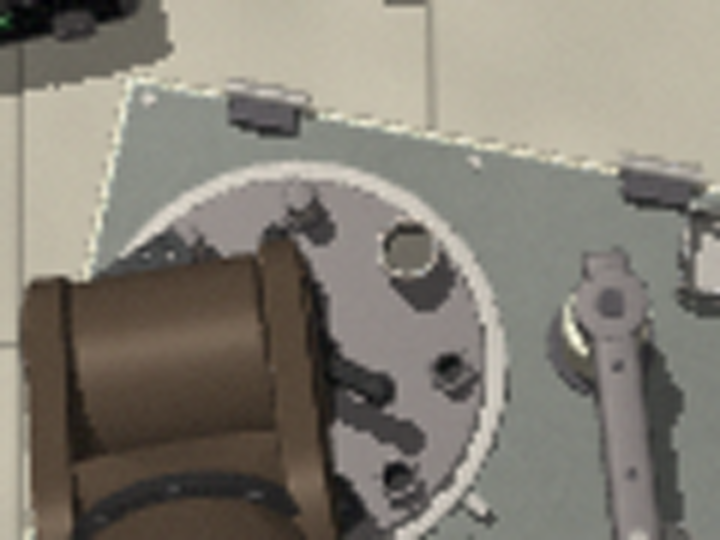

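```bash
cat > plan.py <<'E'
import numpy as np
c=np.array([578.6,117.5])
def pos(phi,lat,r=50):
    a=np.radians(phi);u=np.array([np.cos(a),np.sin(a)]);n=np.array([-u[1],u[0]]);return c+r*u+lat*n
E
python3 - <<'E'
from plan import *
ref=np.array([524.5,142.0]) 
print('contact',pos(123.5,19)-ref)
ref2=pos(123.5,19)
for p in range(120,42,-3):
    print(p,(pos(p,19)-pos(123.5,19)).round(0),round(p-123.5,1))
E
```

```text
contact [10.65932012  6.70748838]
120 [2. 3.] -3.5
117 [4. 5.] -6.5
114 [6. 7.] -9.5
111 [8. 9.] -12.5
108 [10. 10.] -15.5
105 [12. 12.] -18.5
102 [14. 14.] -21.5
99 [17. 15.] -24.5
96 [19. 17.] -27.5
93 [22. 18.] -30.5
90 [24. 19.] -33.5
87 [27. 20.] -36.5
84 [30. 21.] -39.5
81 [32. 21.] -42.5
78 [35. 22.] -45.5
75 [38. 22.] -48.5
72 [41. 22.] -51.5
69 [44. 22.] -54.5
66 [46. 22.] -57.5
63 [49. 22.] -60.5
60 [52. 22.] -63.5
57 [55. 21.] -66.5
54 [57. 20.] -69.5
51 [60. 20.] -72.5
48 [63. 19.] -75.5
45 [65. 18.] -78.5
```

```bash
python3 -m handwheel '[{"travel":[4,3,0],"roll":0},{"travel":[8,5,0],"roll":0},{"travel":[11,7,0],"roll":0},{"travel":[13,10,0],"roll":-3.5},{"travel":[15,12,0],"roll":-6.5},{"travel":[17,14,0],"roll":-9.5},{"travel":[19,16,0],"roll":-12.5},{"travel":[21,17,0],"roll":-15.5}]' 1
python3 - <<'E'
from h import *
t=snap('top',1);crop(t,'t3.png',180,130,120,90,6)
E
```

```text
t: 4.6
eef_pos: [546.0, 159.1, 152.4]
tcp_rot: [1.679, 1.571, 0.414]
ft_force: [-0.1, -0.4, 0.3]
opening: 0.003
```

View pics/t3.png

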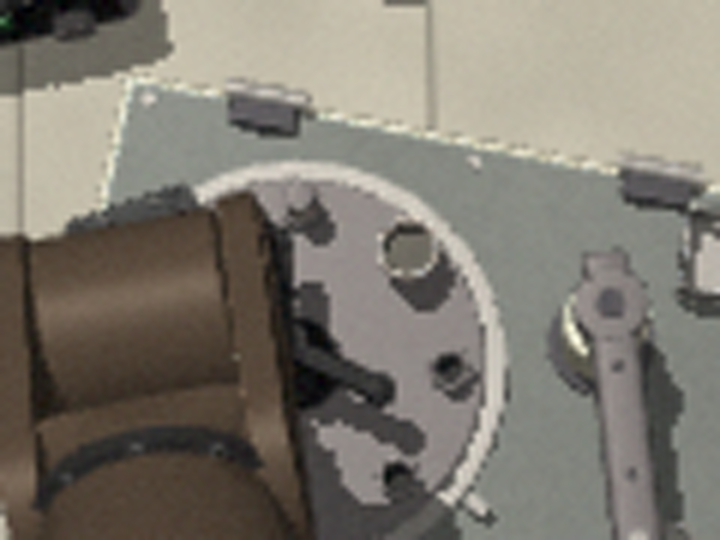

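```bash
python3 - <<'E'
from h import *
st=env.state();print(st['eef_pos'],st['joints'])
s=snap('side',2);
e=st['eef_pos']
print(proj('side',[e,e+[0,0,40],[e[0],e[1],e[2]+80]]))
crop(s,'s3.png',205,140,100,75,8)
E
```

```text
[546.22913811 159.18207694 152.37425014] [ 1.67470050e-01  4.39616854e-01  1.72966794e+00  1.97954884e-05
  9.71976522e-01 -1.35528263e-01]
[[263.130938   216.17028193]
 [263.5071105  204.84745466]
 [263.89706304 193.10984688]]
```

View pics/s3.png

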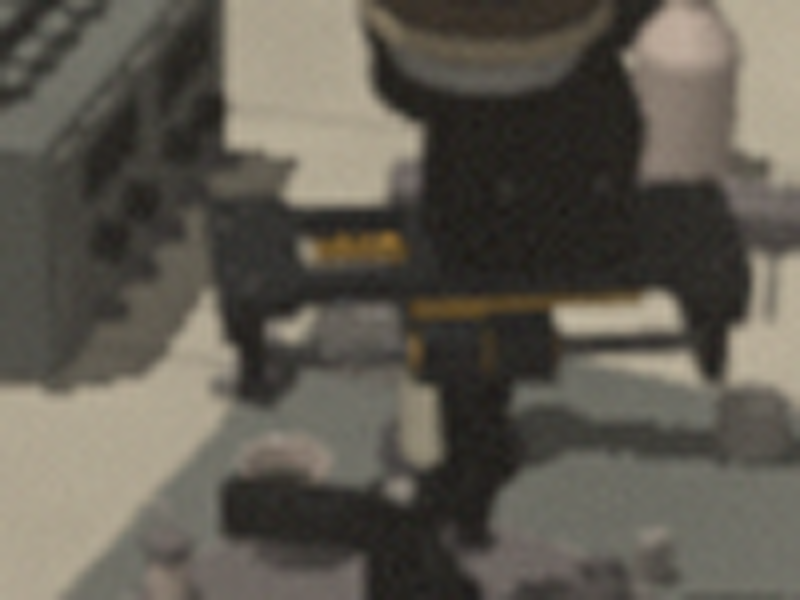

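```bash
python3 - <<'E'
from h import *
from plan import *
s=snap('side',3)
cv2.imwrite('pics/s3full.png',s)
x0,y0,S=225,180,12
a=cv2.resize(s[y0:y0+50,x0:x0+65],None,fx=S,fy=S,interpolation=cv2.INTER_CUBIC)
a=cv2.convertScaleAbs(a,alpha=2,beta=20)
b=a.copy()
def pt(X,col):
    u=proj('side',X)[0];cv2.circle(b,(int((u[0]-x0+.5)*S),int((u[1]-y0+.5)*S)),4,col,-1)
for phi in(3.5,123.5,243.5):
    for l in(-7,7):
        for r in(15,30,45,60):pt([*pos(phi,l,r),168],(0,255,0))
    pt([*pos(phi,0,68),168],(0,255,255));pt([*pos(phi,0,68),146],(0,255,255))
e=env.state()['eef_pos']
for z in(0,20,40):pt(e+[0,0,z],(0,0,255))
cv2.imwrite('pics/s3d.png',np.vstack([a,b])[:1200] if 0 else b);cv2.imwrite('pics/s3e.png',a)
E
```

```text
(no output)
```

View pics/s3d.png

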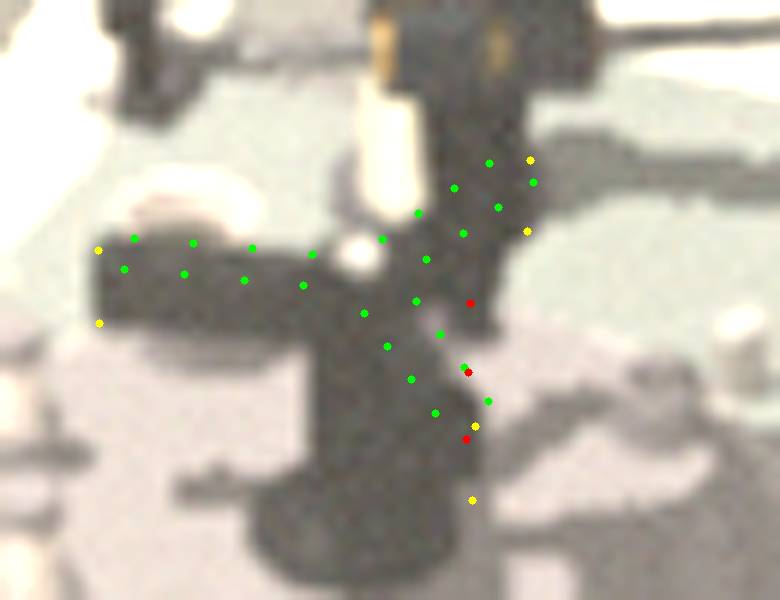

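View pics/s3e.png

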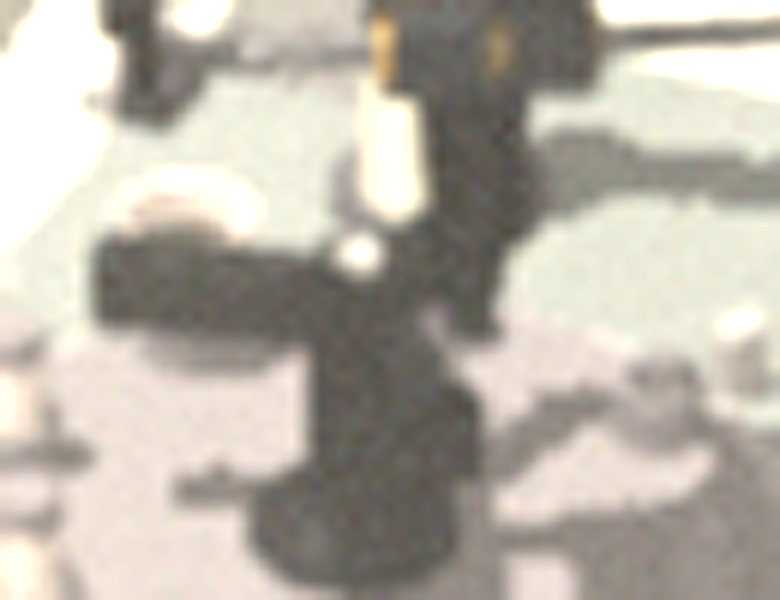

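```bash
python3 - <<'E'
from h import *
for z in(152,165,170,175,180,185):print(z,unproj('side',(264.3,207.4),z), unproj('top',(240,160),z))
t=snap('top',2);crop(t,'t4.png',150,100,200,150,4)
e=env.state()['eef_pos']
print(e,(proj('top',e)-[150,100])*4,(proj('top',e+[0,0,100])-[150,100])*4)
E
```

```text
152 [551.02864168 114.13032128 152.        ] [672.41385413  73.57500502 152.        ]
165 [548.03172992 132.50447203 165.        ] [669.58683074  72.98466921 165.        ]
170 [546.87907156 139.57145309 170.        ] [668.49951405  72.75761698 170.        ]
175 [545.72641319 146.63843414 175.        ] [667.41219736  72.53056475 175.        ]
180 [544.57375482 153.7054152  180.        ] [666.32488067  72.30351252 180.        ]
185 [543.42109645 160.77239626 185.        ] [665.23756398  72.07646028 185.        ]
[545.61118013 158.76072185 152.37779403] [[261.86679056 389.33723602]] [[249.02570281 372.67367051]]
```

View pics/t4.png

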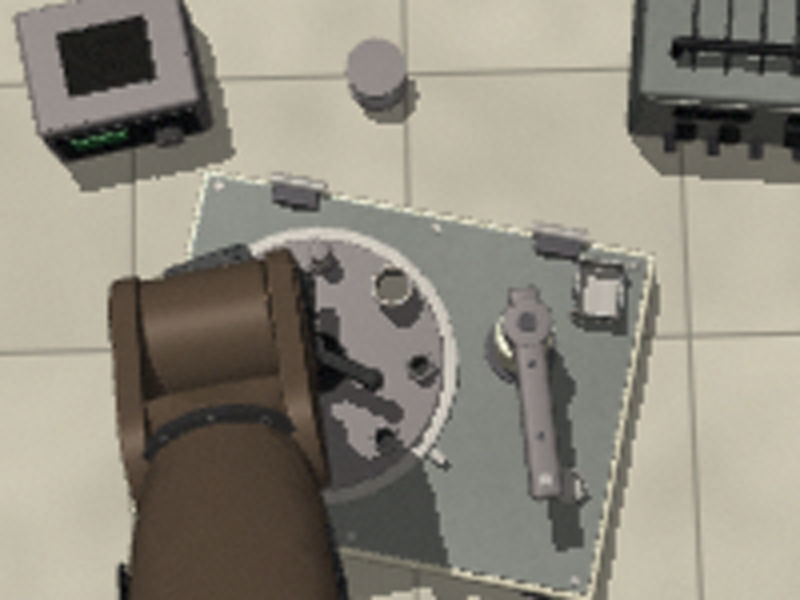

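```bash
python3 - <<'E'
from h import *
from scipy.spatial.transform import Rotation as R
st=env.state();e=st['eef_pos'];M=R.from_euler('xyz',st['tcp_rot']).as_matrix()
t=snap('top',2);s=snap('side',2)
for n,im,x0,y0,w,h,S in(('top',t,160,140,80,60,10),('side',s,215,140,100,75,8)):
    b=cv2.resize(im[y0:y0+h,x0:x0+w],None,fx=S,fy=S,interpolation=cv2.INTER_CUBIC);b=cv2.convertScaleAbs(b,alpha=1.7,beta=20)
    for dz,col in((0,(0,0,255)),(30,(0,255,0))):
      for x in(-78,-120):
        for y in(-90,90):
          for z in(-37.5,37.5):
            u=proj(n,e+M@[x,y,z]+[0,0,dz])[0];cv2.circle(b,(int((u[0]-x0+.5)*S),int((u[1]-y0+.5)*S)),4,col,-1)
    cv2.imwrite(f'pics/ov_{n}.png',b)
E
```

```text
(no output)
```

View pics/ov_top.png

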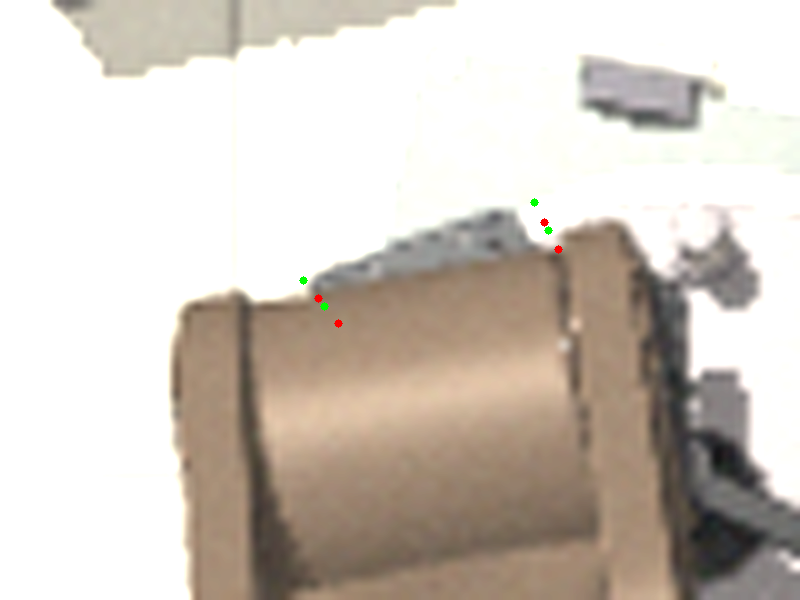

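View pics/ov_side.png

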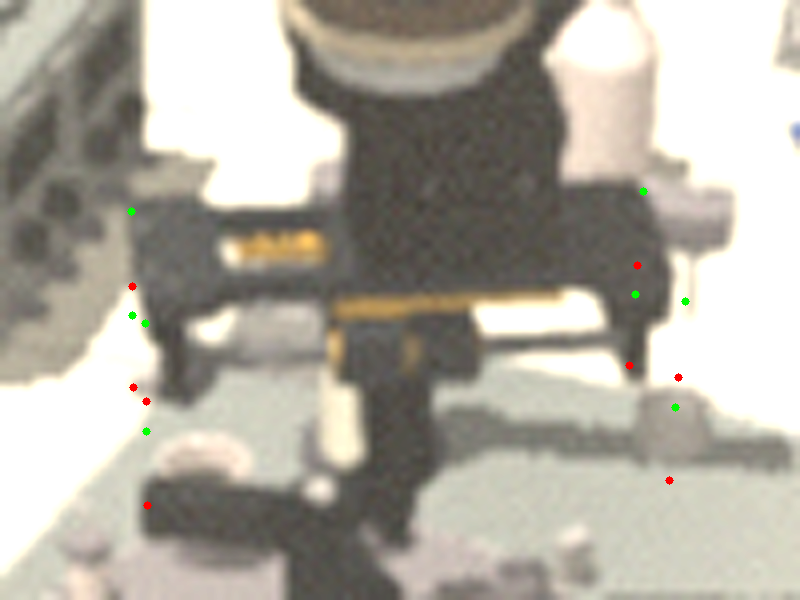

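```bash
python3 -m handwheel '[{"travel":[-6,-5,0],"roll":5},{"travel":[-14,-11,0],"roll":10},{"travel":[-21,-17,0],"roll":15.5},{"travel":[-21,-17,0],"roll":15.5},{"travel":[-21,-17,-8],"roll":15.5},{"travel":[-21,-17,-16],"roll":15.5},{"travel":[-21,-17,-24],"roll":15.5},{"travel":[-21,-17,-24],"roll":15.5}]' 1
python3 - <<'E'
from h import *
s=snap('side',3);crop(s,'s5.png',225,170,65,50,12)
e=env.state()['eef_pos'];print(e,[((proj('side',e+[0,0,d])-[225,170]+.5)*12).round() for d in(0,30)])
E
```

```text
t: 6.0
eef_pos: [524.1, 141.8, 126.8]
tcp_rot: [-2.026, 1.568, -3.019]
ft_force: [0.6, -0.0, -0.2]
opening: 0.003
[524.76461154 141.86182175 128.26383816] [array([[559., 610.]]), array([[564., 511.]])]
```

View pics/s5.png

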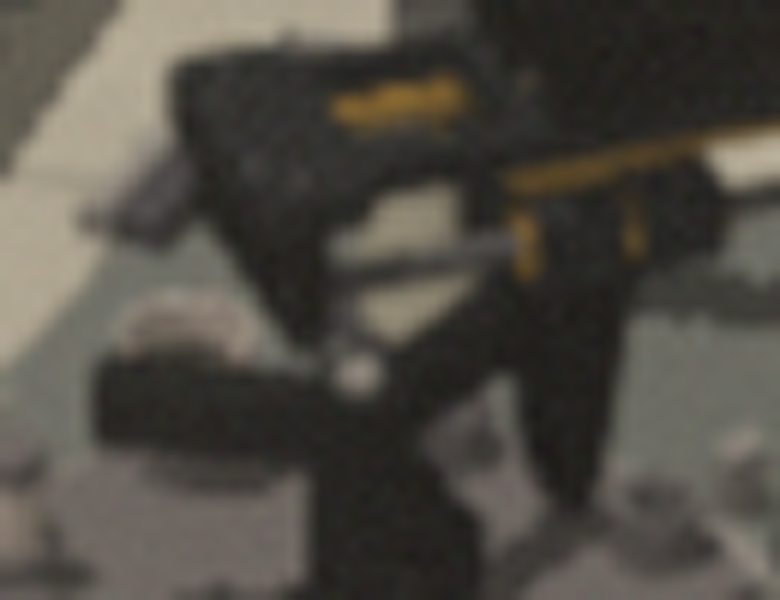

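```bash
python3 -m handwheel '[{"travel":[0,0,-7],"roll":0},{"travel":[4,3,-7],"roll":0},{"travel":[8,5,-7],"roll":0},{"travel":[11,7,-7],"roll":0},{"travel":[13,10,-7],"roll":-3.5},{"travel":[15,12,-7],"roll":-6.5},{"travel":[17,14,-7],"roll":-9.5},{"travel":[19,16,-7],"roll":-12.5}]' 1
python3 - <<'E'
from h import *
t=snap('top',2);crop(t,'t6.png',190,150,80,60,10)
s=snap('side',2);crop(s,'s6.png',215,140,100,75,8)
E
```

```text
t: 6.95
eef_pos: [543.7, 157.8, 121.4]
tcp_rot: [-1.299, 1.57, -2.511]
ft_force: [-1.5, -1.5, 0.3]
opening: 0.009
```

View pics/t6.png

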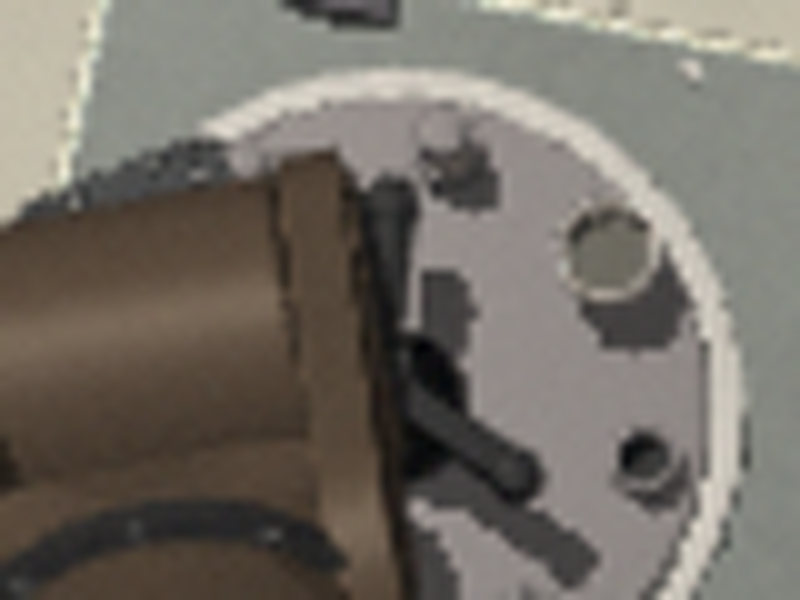

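View pics/s6.png

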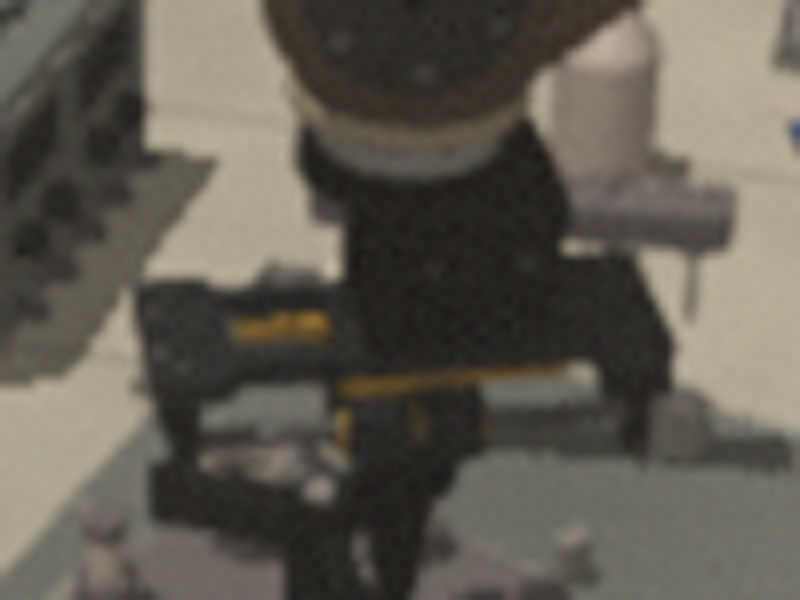

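```bash
cat > cupang.py <<'E'
from h import *
import sys
c=np.array([578.6,117.5])
def ang(u,z=131,n='top',c=c):
    u=np.array(u)+( [0.13,0.16] if n=='top' else [-.16,.06]) if 1 else u
    X=unproj(n,u,z)[:2]-c;return np.hypot(*X),np.degrees(np.arctan2(X[1],X[0]))
E
python3 - <<'E'
from cupang import *
print(ang((248.2,171.3)),ang((251.2,175.2)))
e=env.state()['eef_pos'];print(e,np.hypot(*(e[:2]-c)),np.degrees(np.arctan2(e[1]-c[1],e[0]-c[0])))
X=np.array([524.8+71,142+46])
for z in(190,210,230):print((proj('side',[*X,z])-[225,170]+.5)*12)
E
```

```text
(np.float64(91.23616382474344), np.float64(-51.13360329853257)) (np.float64(91.94898349492485), np.float64(-61.896850050856465))
[543.82048416 157.89950211 121.38625429] 53.30792147990278 130.72482195079647
[[238.21216585 473.91183342]]
[[238.44752514 403.69226739]]
[[238.68725079 332.16999314]]
```

```bash
sed -i 's/\[0.13,0.16\]/[-0.13,-0.16]/;s/\[-.16,.06\]/[.16,-.06]/' cupang.py; python3 - <<'E'
from plan import *
for s,ps in((113,range(110,87,-3)),(89,range(86,64,-3)),(65,range(62,42,-3))):
    print([(p-s,*(pos(p,16,51)-pos(s,16,51)).round(1)) for p in ps])
E
```

```text
[(-3, np.float64(2.2), np.float64(1.8)), (-6, np.float64(4.4), np.float64(3.4)), (-9, np.float64(6.8), np.float64(4.9)), (-12, np.float64(9.2), np.float64(6.3)), (-15, np.float64(11.7), np.float64(7.6)), (-18, np.float64(14.3), np.float64(8.7)), (-21, np.float64(16.9), np.float64(9.7)), (-24, np.float64(19.5), np.float64(10.6))]
[(-3, np.float64(2.7), np.float64(0.7)), (-6, np.float64(5.4), np.float64(1.3)), (-9, np.float64(8.2), np.float64(1.7)), (-12, np.float64(11.0), np.float64(2.0)), (-15, np.float64(13.8), np.float64(2.2)), (-18, np.float64(16.6), np.float64(2.2)), (-21, np.float64(19.4), np.float64(2.0)), (-24, np.float64(22.2), np.float64(1.7))]
[(-3, np.float64(2.8), np.float64(-0.4)), (-6, np.float64(5.5), np.float64(-1.0)), (-9, np.float64(8.2), np.float64(-1.8)), (-12, np.float64(10.9), np.float64(-2.6)), (-15, np.float64(13.5), np.float64(-3.6)), (-18, np.float64(16.0), np.float64(-4.8)), (-21, np.float64(18.5), np.float64(-6.0))]
```

```bash
python3 -m handwheel '[{"travel":[2.2,1.8,0],"roll":-3},{"travel":[4.4,3.4,0],"roll":-6},{"travel":[6.8,4.9,0],"roll":-9},{"travel":[9.2,6.3,0],"roll":-12},{"travel":[11.7,7.6,0],"roll":-15},{"travel":[14.3,8.7,0],"roll":-18},{"travel":[16.9,9.7,0],"roll":-21},{"travel":[19.5,10.6,0],"roll":-24}]' 1
python3 -m handwheel '[{"travel":[2.7,0.7,0],"roll":-3},{"travel":[5.4,1.3,0],"roll":-6},{"travel":[8.2,1.7,0],"roll":-9},{"travel":[11,2,0],"roll":-12},{"travel":[13.8,2.2,0],"roll":-15},{"travel":[16.6,2.2,0],"roll":-18},{"travel":[19.4,2,0],"roll":-21},{"travel":[22.2,1.7,0],"roll":-24}]' 1
python3 - <<'E'
from h import *
t=snap('top',2);crop(t,'t7.png',190,150,80,60,10)
s=snap('side',2);crop(s,'s7.png',215,140,100,75,8)
E
```

```text
t: 7.95
eef_pos: [562.8, 168.5, 121.3]
tcp_rot: [-1.576, 1.57, 3.077]
ft_force: [-2.3, -0.1, 0.4]
opening: 0.003
t: 8.75
eef_pos: [585.2, 170.5, 121.4]
tcp_rot: [-2.09, 1.57, 2.144]
ft_force: [-0.9, 1.7, -0.3]
opening: 0.001
```

View pics/t7.png

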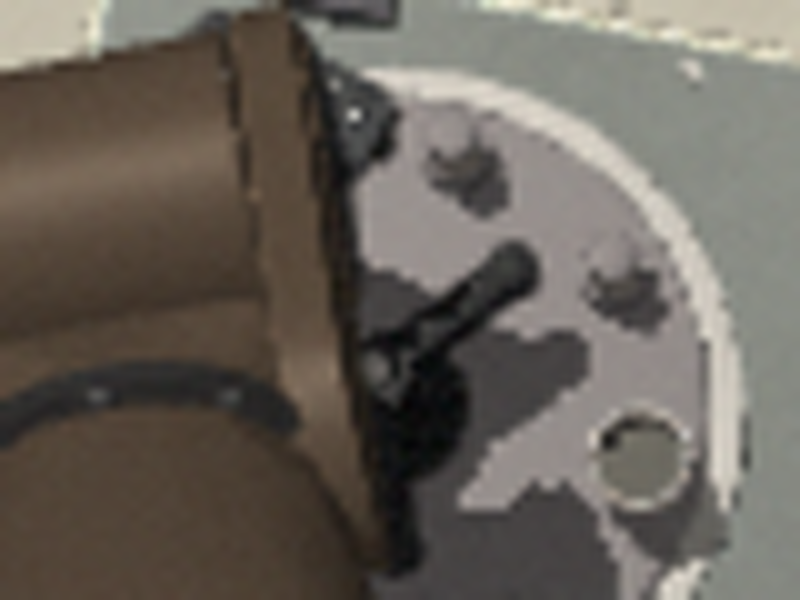

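View pics/s7.png

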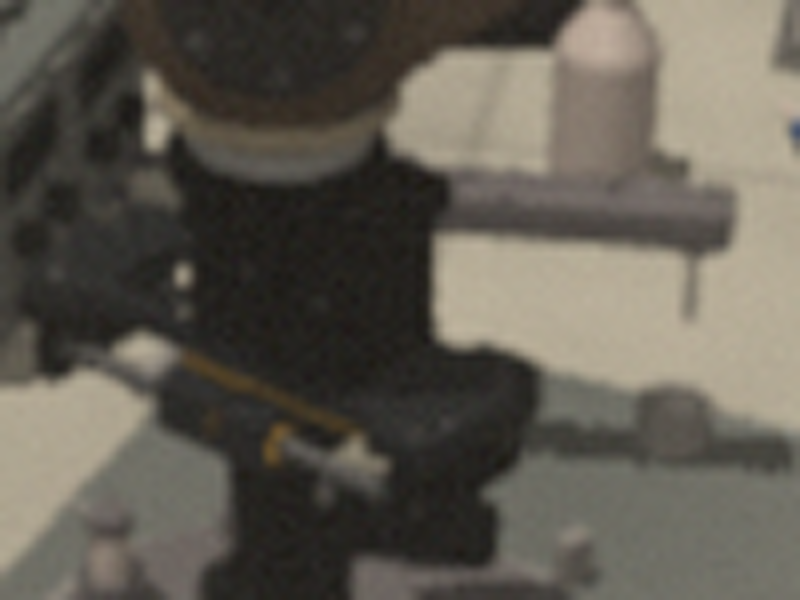

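```bash
python3 - <<'E'
from cupang import *
print(ang((248.2,171.3)),ang((254.0,195.5)))
E
```

```text
(np.float64(91.28542810335779), np.float64(-50.228527082162245)) (np.float64(92.21675619052671), np.float64(-106.65483755451484))
```

```bash
python3 -m handwheel '[{"travel":[2.8,-0.4,0],"roll":-3},{"travel":[5.5,-1,0],"roll":-6},{"travel":[8.2,-1.8,0],"roll":-9},{"travel":[10.9,-2.6,0],"roll":-12},{"travel":[13.5,-3.6,0],"roll":-15},{"travel":[16,-4.8,0],"roll":-18},{"travel":[16,-4.8,0],"roll":-18}]' 1
python3 - <<'E'
from h import *
t=snap('top',6);cv2.imwrite('pics/t8f.png',t);crop(t,'t8.png',190,160,80,60,10)
E
```

```text
t: 9.65
eef_pos: [601.4, 165.2, 121.4]
tcp_rot: [1.971, 1.571, -0.391]
ft_force: [-0.8, 0.6, 0.6]
opening: 0.0
```

View pics/t8.png

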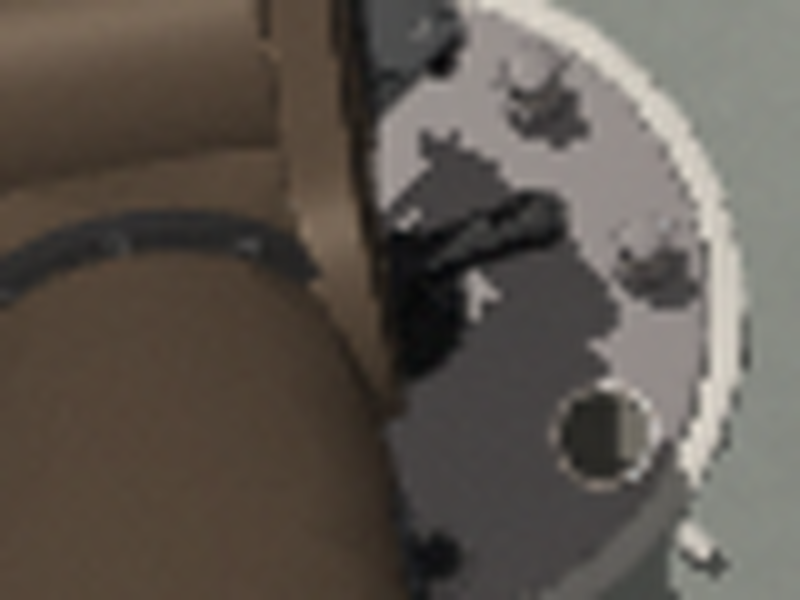

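```bash
python3 - <<'E'
from cupang import *
print(ang((250.5,203.5)))
a=np.radians(-129.2);print(((proj('top',[*(c+92*np.array([np.cos(a),np.sin(a)])),131])[0]+[.13,.16])-[190,160])*10)
from plan import pos
for p in range(46,40,-1):print(p-47,(pos(p,16,51)-pos(47,16,51)).round(1))
E
```

```text
(np.float64(92.89756966280109), np.float64(-125.33394812748783))
[592.13014219 448.16571077]
-1 [ 0.8 -0.4]
-2 [ 1.7 -0.8]
-3 [ 2.5 -1.3]
-4 [ 3.3 -1.7]
-5 [ 4.1 -2.2]
-6 [ 4.9 -2.7]
```

```bash
python3 -m handwheel '[{"travel":[1.6,-0.8,0],"roll":-2},{"travel":[3.3,-1.7,0],"roll":-4},{"travel":[3.3,-1.7,0],"roll":-4},{"travel":[-1,3,0],"roll":-4},{"travel":[-7,9,0],"roll":-4},{"travel":[-7,9,0],"roll":-4},{"travel":[-7,9,40],"roll":-4},{"travel":[-7,9,85],"roll":-4}]' 1
python3 -m handwheel '[{"travel":[0,0,45],"roll":0},{"travel":[-35,30,80],"roll":0},{"travel":[-75,55,90],"roll":0},{"travel":[-115,80,90],"roll":0},{"travel":[-155,105,90],"roll":0},{"travel":[-155,105,90],"roll":0}]' 1
python3 - <<'E'
from h import *
t=snap('top',6);cv2.imwrite('pics/t9f.png',t);crop(t,'t9.png',190,155,80,60,10);crop(t,'t9b.png',130,100,200,150,4)
s=snap('side',4);cv2.imwrite('pics/s9f.png',s);crop(s,'s9.png',205,180,100,75,8)
E
```

```text
t: 10.75
eef_pos: [593.5, 174.4, 206.2]
tcp_rot: [-0.484, 1.567, -2.915]
ft_force: [0.6, -0.1, 0.6]
opening: 0.006
t: 11.35
eef_pos: [435.2, 281.5, 297.3]
tcp_rot: [-2.768, 1.57, 1.088]
ft_force: [0.1, -0.2, -0.4]
opening: 0.004
```

View pics/t9.png

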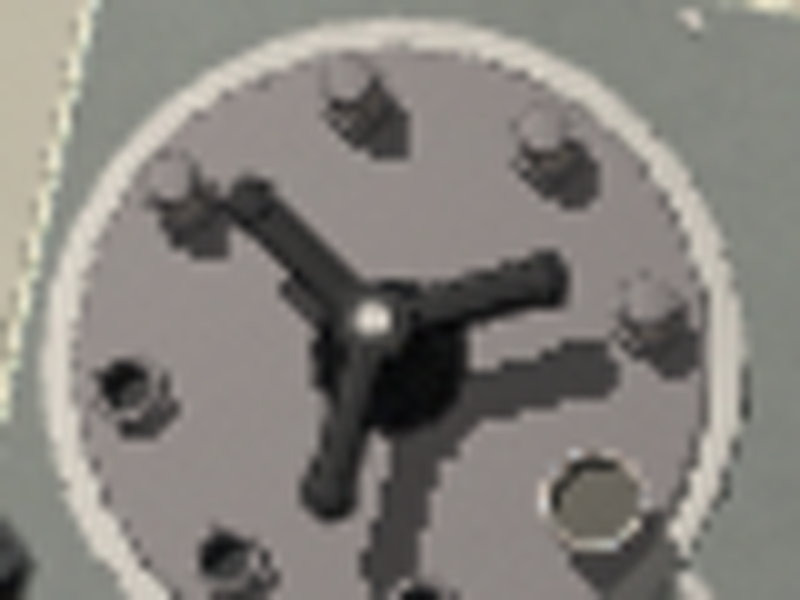

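View pics/s9.png

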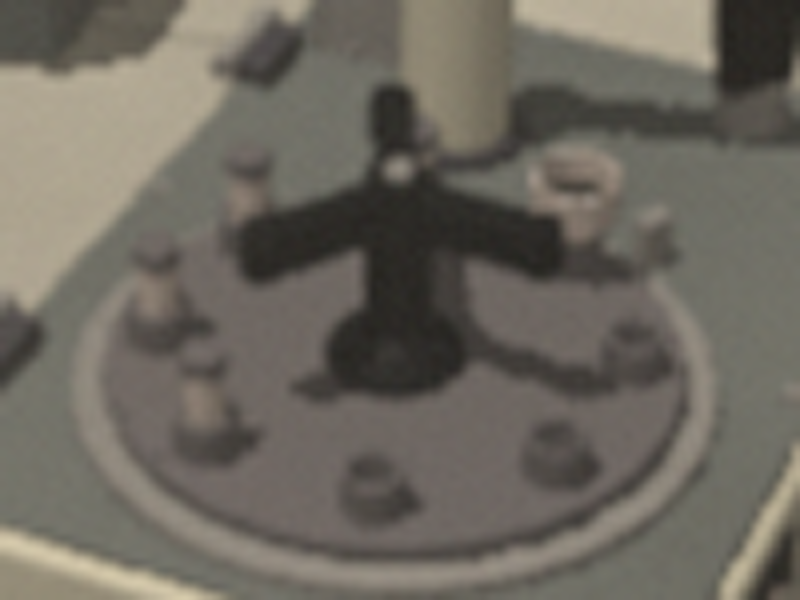

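View pics/t9b.png

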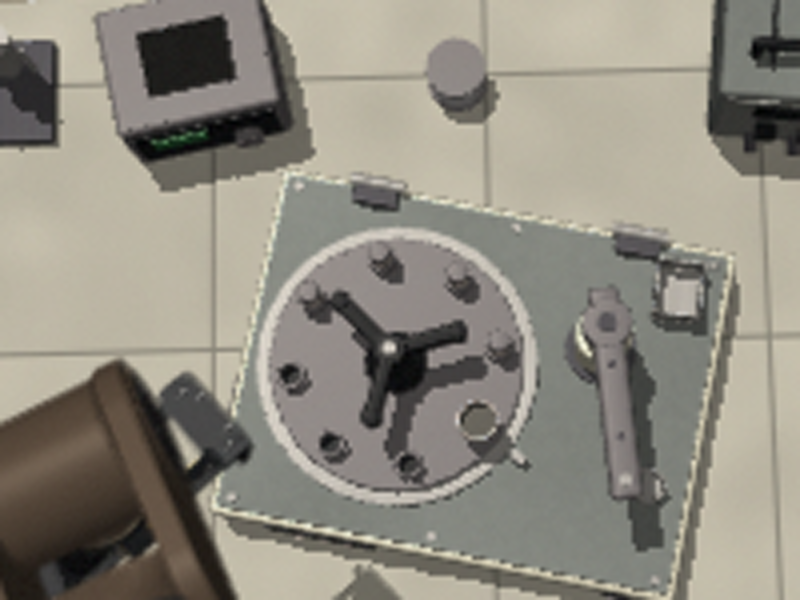

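```bash
python3 - <<'E'
from fit import *
o1=[('top',(248.2,171.3),131,0),('top',(230,162.5),131,1),('top',(210.8,168.8),131,2),('top',(201.5,187.7),131,3),('top',(208,206.2),131,4),('top',(226.8,215.7),104,5),('top',(246.3,209.3),104,6),('top',(254.8,190.8),104,7),('top',(227.3,186.9),171,'hub'),
('side',(240.6,197.1),131,0),('side',(225.6,206.9),131,1),('side',(227.25,221.9),131,2),('side',(245.6,231),131,3),('side',(270,230),131,4),('side',(285,225.25),104,5),('side',(280.25,211.9),104,6),('side',(255,201.25),171,'hub')]
o2=[('top',(249.6,205.1),131,0),('top',(255,185),131,1),('top',(244.5,167.7),131,2),('top',(225,163.2),131,3),('top',(207.5,173),131,4),('top',(202.5,193.5),104,5),('top',(212.5,210.2),104,6),('top',(227.3,186.8),171,'hub'),
('side',(277.1,202.25),131,0),('side',(258.5,196.25),131,1),('side',(235.9,199.75),131,2),('side',(224.4,210.4),131,3),('side',(230.4,224),131,4),('side',(251.9,238.5),104,5),('side',(275,234),104,6),('side',(285,221.6),104,7),('side',(255,201.25),171,'hub')]
def tri(ut,us):
    return least_squares(lambda X:np.r_[proj('top',X)[0]-ut,proj('side',X)[0]-us],[570,50,130.]).x
for d in(0,.45):
    f=lambda o:[(n,(u[0]-d,u[1]-d),z,k) for n,u,z,k in o]
    x1,r1=fit(f(o1),[578,117,-.87]);x2,r2=fit(f(o2),[578,117,-2.25])
    print(d,x1.round(2),np.degrees(x1[2]),x2.round(2),np.degrees(x2[2]));print(np.round(r2[:-4].reshape(-1,2),2).tolist())
    pv=tri(np.array((281.8,180.3))-d,np.array((263.4,161))-d);c=(x1[:2]+x2[:2])/2;pv2=pv[:2]
    v=pv2-c;D=np.hypot(*v);a=(92**2-130**2+D*D)/(2*D);h=np.sqrt(92**2-a*a);e=v/D
    q=c+a*e-h*np.array([-e[1],e[0]]);print(pv,D,'samp',q,'tray dir',np.degrees(np.arctan2(*(q-c)[::-1])),'arm',np.degrees(np.arctan2(*(q-pv2)[::-1])))
    nd=unproj('side',np.array((301.1,179.8))-d,148)[:2]-pv2;print('needle',np.hypot(*nd),np.degrees(np.arctan2(nd[1],nd[0])))
    ix=unproj('top',np.array((259.6,214.3))-d,92)[:2]-c;print('idx',np.degrees(np.arctan2(ix[1],ix[0])))
E
```

```text
0 [ 5.7864e+02  1.1755e+02 -8.7000e-01 -1.6000e-01  6.0000e-02  1.3000e-01
  1.6000e-01] -49.71248007721203 [ 5.7829e+02  1.1685e+02 -2.2500e+00 -1.7000e-01  4.0000e-02  5.0000e-02
  2.1000e-01] -128.69747323744184
[[-0.13, -0.34], [-0.22, 0.08], [0.08, 0.01], [-0.03, -0.57], [-0.24, -0.3], [0.2, -0.2], [0.05, 0.45], [0.05, 0.04], [0.25, -0.4], [-1.01, -0.39], [0.4, -0.52], [0.4, 0.11], [0.25, -0.01], [0.01, 0.11], [-0.08, 0.33], [-0.19, 0.05], [0.15, 0.3]]
[588.53372352 -64.46177237 210.20264007] 181.9364815454838 samp [520.10861339  46.07330941] tray dir -129.36944082204093 arm 121.75896703531909
needle 128.28428732550503 -174.3348360198289
idx -129.77195716252947Traceback (most recent call last):
  File "<stdin>", line 10, in <module>
  File "fit.py", line 17, in fit
    s=least_squares(f,list(x0)+[0]*4,loss='soft_l1',f_scale=.4);return s.x,f(s.x)
    return func(*args, **kwargs)
    result = trf(vector_fun.fun, vector_fun.jac, x0, f0, J0, lb, ub, ftol, xtol,
                 gtol, max_nfev, x_scale, loss_function, tr_solver,
                 tr_options.copy(), verbose, callback=c
[... 840 characters left out ...]
     ^^^
    df = [f_eval - f0 for f_eval in f_evals]
                                    ^^^^^^^
    f = np.atleast_1d(self.fun(x, *self.args, **self.kwargs))
                      ~~~~~~~~^^^^^^^^^^^^^^^^^^^^^^^^^^^^^^
    return np.atleast_1d(self.fun(x))
                         ~~~~~~~~^^^
    return self.f(x, *self.args, **self.kwargs)
           ~~~~~~^^^^^^^^^^^^^^^^^^^^^^^^^^^^^^
  File "fit.py", line 12, in f
    e=proj(cam,X)[0]-u
      ~~~~^^^^^^^
  File "h.py", line 6, in proj
    p=P(n);X=np.atleast_2d(X).astype(float);T=np.linalg.inv(p['world_from_camera'])
  File "h.py", line 4, in P
    p=optics.camera_params(n);return p
ValueError: time passes only in moves, steps and waits
```

```bash
python3 - <<'E'
import re
s=open('h.py').read()
s=s.replace("""    p=optics.camera_params(n);return p""","""    return CP[n]""").replace("def P(n):","""import os,pickle
if os.path.exists('cp.pkl'): CP=pickle.load(open('cp.pkl','rb'))
else:
    CP={n:optics.camera_params(n) for n in('side','top')};pickle.dump(CP,open('cp.pkl','wb'))
def P(n):""")
open('h.py','w').write(s)
E
python3 -c "
from h import *
print(env.state()['t'],env.state()['eef_pos'])
import numpy as np
c=np.array([578.6,117.5]);pv=np.array([588.5,-64.5])
def pos(phi,lat,r):
    a=np.radians(phi);u=np.array([np.cos(a),np.sin(a)]);n=np.array([-u[1],u[0]]);return pv+r*u+lat*n
print('start',pos(185.7,50,100),pos(185.7,24,100))
for s,ps in((185.7,range(183,159,-3)),(162,range(159,137,-3)),(138,range(135,121,-3))):print([(round(p-s,1),*(pos(p,24,100)-pos(s,24,100)).round(1)) for p in ps])
"
```

```text
11.85 [439.89253169 278.84242505 296.06452649]
start [ 493.96043049 -124.18475347] [491.378117   -98.31330865]
[(-2.7, np.float64(-1.5), np.float64(4.6)), (-5.7, np.float64(-2.9), np.float64(9.8)), (-8.7, np.float64(-4.0), np.float64(15.1)), (-11.7, np.float64(-4.8), np.float64(20.4)), (-14.7, np.float64(-5.4), np.float64(25.8)), (-17.7, np.float64(-5.7), np.float64(31.1)), (-20.7, np.float64(-5.7), np.float64(36.5)), (-23.7, np.float64(-5.4), np.float64(41.9))]
[(-3, np.float64(0.6), np.float64(5.4)), (-6, np.float64(1.4), np.float64(10.7)), (-9, np.float64(2.5), np.float64(15.9)), (-12, np.float64(3.9), np.float64(21.1)), (-15, np.float64(5.6), np.float64(26.3)), (-18, np.float64(7.5), np.float64(31.3)), (-21, np.float64(9.7), np.float64(36.2)), (-24, np.float64(12.1), np.float64(41.0))]
[(-3, np.float64(2.7), np.float64(4.7)), (-6, np.float64(5.6), np.float64(9.2)), (-9, np.float64(8.8), np.float64(13.5)), (-12, np.float64(12.2), np.float64(17.7)), (-15, np.float64(15.8), np.float64(21.7))]
```

```bash
python3 -m handwheel '[{"travel":[5,-45,0],"roll":-4},{"travel":[10,-90,0],"roll":-8},{"travel":[15,-135,0],"roll":-12},{"travel":[20,-180,0],"roll":-16},{"travel":[25,-225,0],"roll":-20},{"travel":[30,-270,0],"roll":-24},{"travel":[35,-315,0],"roll":-28},{"travel":[45,-360,0],"roll":-32}]' 1
python3 -m handwheel '[{"travel":[8,-43,0],"roll":-3},{"travel":[8,-43,0],"roll":-3},{"travel":[8,-43,-45],"roll":-3},{"travel":[8,-43,-90],"roll":-3},{"travel":[8,-43,-110],"roll":-3},{"travel":[8,-43,-110],"roll":-3}]' 1
python3 - <<'E'
from h import *
from scipy.spatial.transform import Rotation as R
st=env.state();e=st['eef_pos'];M=R.from_euler('xyz',st['tcp_rot']).as_matrix();print(e,np.degrees(np.arctan2(M[1,1],M[0,1])),st['joints'])
s=snap('side',2);crop(s,'s10.png',230,120,100,75,8);print([((proj('side',e+[0,0,d])-[230,120]+.5)*8).round() for d in(0,31)])
E
```

```text
t: 12.65
eef_pos: [484.1, -82.9, 296.6]
tcp_rot: [2.525, 1.57, -0.47]
ft_force: [1.3, 0.9, -0.1]
opening: 0.005
t: 13.25
eef_pos: [491.1, -123.1, 183.9]
tcp_rot: [-0.467, 1.566, 2.773]
ft_force: [-0.0, 1.3, 1.5]
opening: -0.001
[ 491.07577604 -123.07863037  183.94868027] -84.3487049929405 [-3.76086589e-01  3.18652657e-01  1.83389266e+00 -4.86780275e-05
  9.94197380e-01  1.09609735e+00]
[array([[520., 347.]]), array([[525., 282.]])]
```

View pics/s10.png

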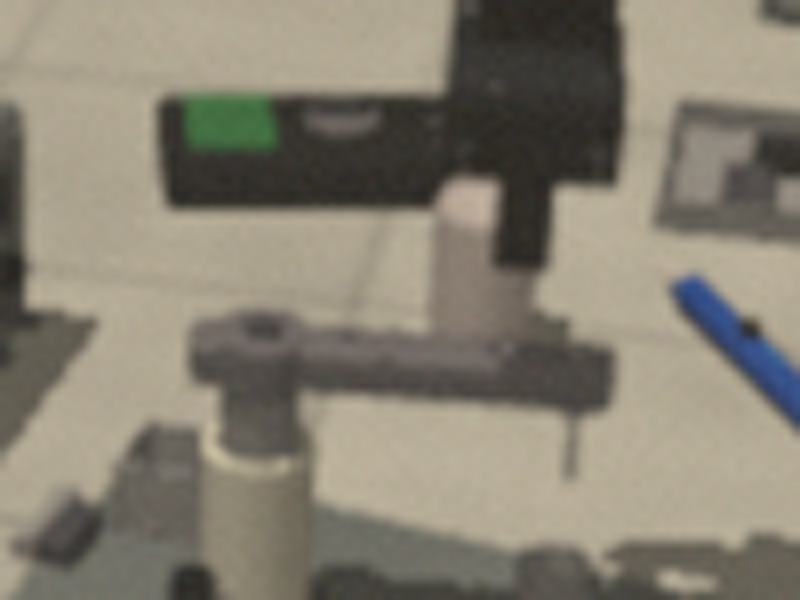

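```bash
python3 -m handwheel '[{"travel":[0,0,-15],"roll":0},{"travel":[0,0,-27],"roll":0},{"travel":[0,0,-27],"roll":0},{"travel":[0,7,-27],"roll":0},{"travel":[-1,14,-27],"roll":0},{"travel":[-2,20,-27],"roll":0},{"travel":[-2,24,-27],"roll":0},{"travel":[-2,24,-27],"roll":0}]' 1
python3 - <<'E'
from h import *
s=snap('side',2);crop(s,'s11.png',230,120,100,75,8)
E
```

```text
t: 14.15
eef_pos: [490.4, -99.1, 159.6]
tcp_rot: [2.619, 1.57, -0.423]
ft_force: [0.1, -1.0, 0.0]
opening: 0.007
```

View pics/s11.png

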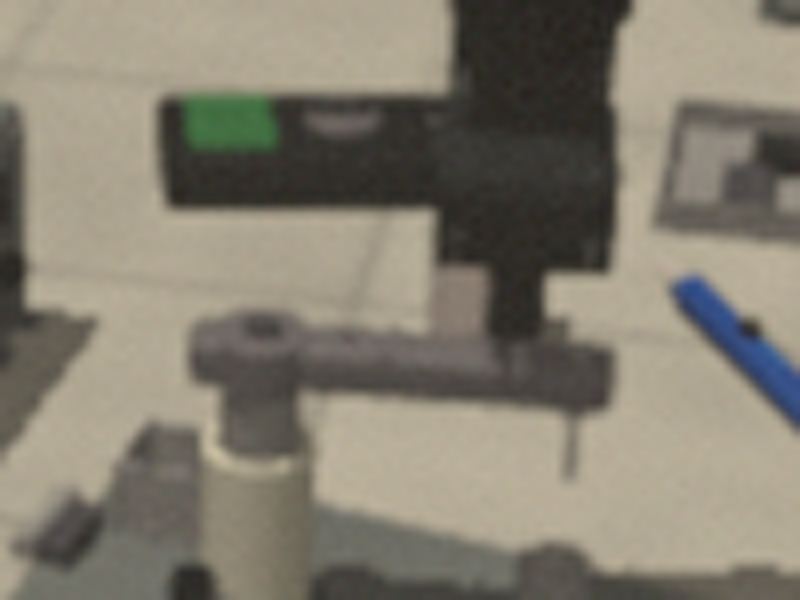

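```bash
python3 -m handwheel '[{"travel":[-1.5,4.6,0],"roll":-2},{"travel":[-2.9,9.8,0],"roll":-4},{"travel":[-4,15,0],"roll":-6},{"travel":[-4.8,20.4,0],"roll":-8},{"travel":[-5.4,25.8,0],"roll":-10},{"travel":[-5.7,31,0],"roll":-12},{"travel":[-5.7,36.5,0],"roll":-14},{"travel":[-5.4,42,0],"roll":-16}]' 1
python3 - <<'E'
from h import *
s=snap('side',2);crop(s,'s12.png',230,130,100,75,8)
t=snap('top',2);crop(t,'t12.png',220,140,100,75,8)
E
```

```text
t: 15.05
eef_pos: [485.2, -58.0, 159.4]
tcp_rot: [2.399, 1.57, -0.925]
ft_force: [-0.5, -2.1, -0.0]
opening: 0.007
```

View pics/s12.png

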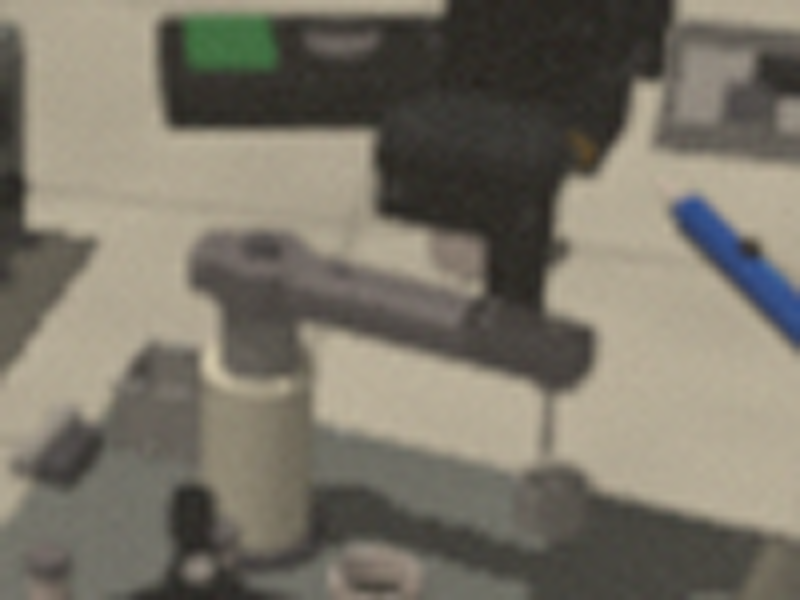

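View pics/t12.png

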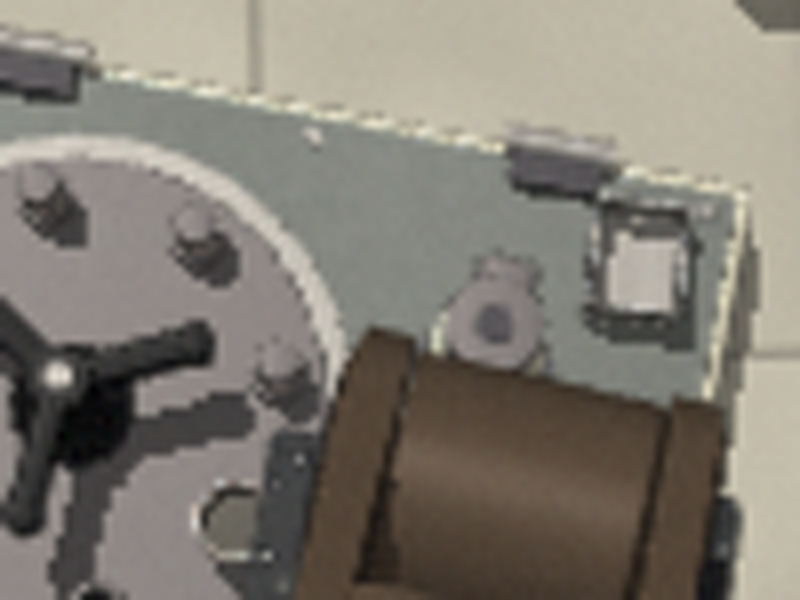

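```bash
cat > nd.py <<'E'
from h import *
pv=np.array([588.5,-64.5])
def needle(u):
    X=unproj('side',u,148)[:2];d=X-pv;return X,np.hypot(*d),np.degrees(np.arctan2(d[1],d[0]))%360
E
python3 - <<'E'
from nd import *
X=needle((298.25,186.5));print(X)
e=env.state()['eef_pos'][:2]-pv;a=np.radians(X[2]);print(e,'r',e@[np.cos(a),np.sin(a)],'lat',e@[-np.sin(a),np.cos(a)])
E
```

```text
(array([465.36926984, -32.90437544]), np.float64(127.11986548780035), np.float64(165.6082831393))
[-103.53037426    6.64959282] r 101.9342536633856 lat 19.29153722269691
```

```bash
python3 - <<'E'
from nd import *
def pos(phi,lat=19.3,r=102):
    a=np.radians(phi);u=np.array([np.cos(a),np.sin(a)]);n=np.array([-u[1],u[0]]);return pv+r*u+lat*n
for s,k in((165.6,8),(141.6,6)):print([(-3*i,*(pos(s-3*i)-pos(s)).round(1).tolist()) for i in range(1,k+1)])
E
```

```text
[(-3, 0.5, 5.4), (-6, 1.3, 10.8), (-9, 2.3, 16.1), (-12, 3.7, 21.4), (-15, 5.3, 26.6), (-18, 7.1, 31.7), (-21, 9.3, 36.7), (-24, 11.7, 41.6)]
[(-3, 2.7, 4.7), (-6, 5.5, 9.3), (-9, 8.7, 13.8), (-12, 12.0, 18.1), (-15, 15.6, 22.1), (-18, 19.4, 26.0)]
```

```bash
python3 -m handwheel '[{"travel":[0.5,5.4,0],"roll":-2},{"travel":[1.3,10.8,0],"roll":-4},{"travel":[2.3,16.1,0],"roll":-6},{"travel":[3.7,21.4,0],"roll":-8},{"travel":[5.3,26.6,0],"roll":-10},{"travel":[7.1,31.7,0],"roll":-12},{"travel":[9.3,36.7,0],"roll":-14},{"travel":[11.7,41.6,0],"roll":-16}]' 1
python3 -m handwheel '[{"travel":[2.7,4.7,0],"roll":-2},{"travel":[5.5,9.3,0],"roll":-4},{"travel":[8.7,13.8,0],"roll":-6},{"travel":[12,18.1,0],"roll":-8},{"travel":[13,19.2,0],"roll":-9},{"travel":[13,19.2,0],"roll":-9}]' 1
python3 - <<'E'
from h import *
s=snap('side',4);crop(s,'s13.png',235,145,80,60,10)
t=snap('top',2);crop(t,'t13.png',220,140,100,75,8)
print(env.state()['eef_pos'],env.state()['joints'])
E
```

```text
t: 16.05
eef_pos: [496.8, -16.5, 159.4]
tcp_rot: [1.861, 1.57, -1.741]
ft_force: [0.1, -2.4, -0.1]
opening: 0.004
t: 16.65
eef_pos: [509.7, 2.9, 159.3]
tcp_rot: [1.0, 1.571, -2.758]
ft_force: [-0.0, -1.3, 0.5]
opening: 0.006
[509.58654166   3.00387228 159.39079167] [-1.23778513e-01  3.50707837e-01  1.86076947e+00 -1.69485027e-05
  9.30170830e-01  2.06381508e+00]
```

View pics/s13.png

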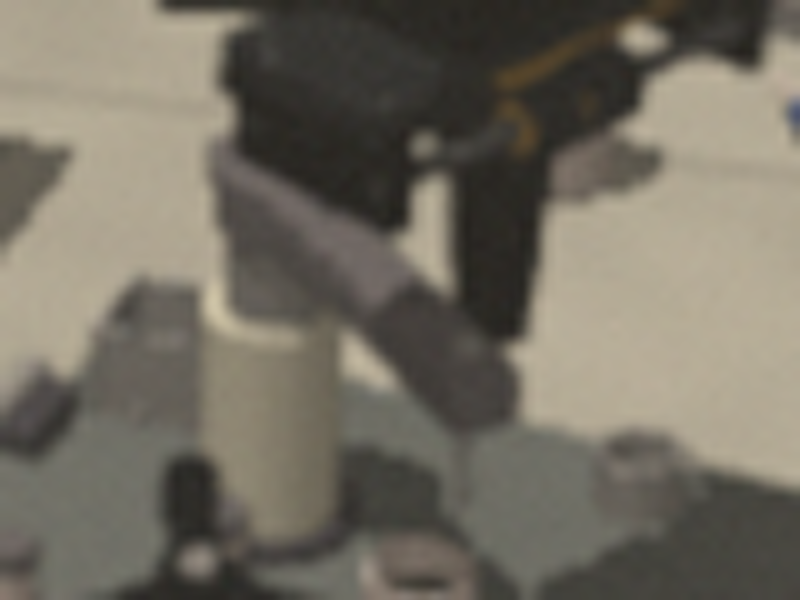

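View pics/t13.png

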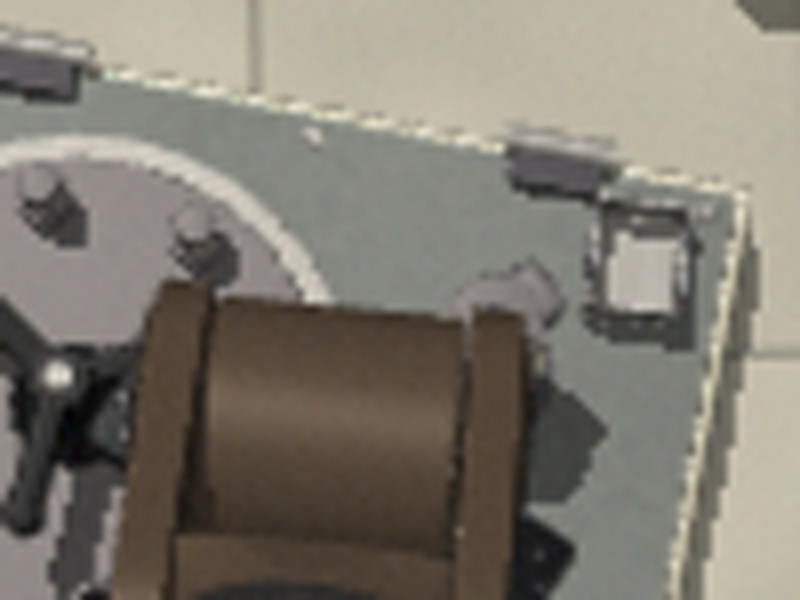

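```bash
python3 - <<'E'
from nd import *
print(needle((281,195.5)))
# measured cup mouth in side pixel gave (277.1,202.25)@131
cs=unproj('side',(277.1,202.25),131);ct=unproj('top',(249.6,205.1),131);print(cs,ct)
for X in ([520.1,46.1],cs[:2],ct[:2]):
    print((proj('side',[*X,148])[0]-[235,145])*10, np.degrees(np.arctan2(X[1]+64.5,X[0]-588.5)),np.hypot(X[1]+64.5,X[0]-588.5))
def pos(phi,lat=19.3,r=102):
    a=np.radians(phi);u=np.array([np.cos(a),np.sin(a)]);n=np.array([-u[1],u[0]]);return pv+r*u+lat*n
s=128;print([(-i,*(pos(s-i)-pos(s)).round(1).tolist()) for i in range(1,10)])
E
```

```text
(array([512.4161042 ,  32.54855884]), np.float64(123.31740336453923), np.float64(128.09565104809883))
[521.67957473  47.76078215 131.        ] [518.88630155  44.47012351 131.        ]
[429.25824225 525.24313408] 121.7345052774655 130.04199321757568
[423.44000568 527.49304276] 120.7621659794247 130.64246033515406
[433.89518246 522.90627117] 122.5717784231875 129.3079843970074
[(-1, 1.2, 1.4), (-2, 2.4, 2.7), (-3, 3.7, 4.0), (-4, 5.0, 5.3), (-5, 6.3, 6.5), (-6, 7.6, 7.8), (-7, 8.9, 9.0), (-8, 10.3, 10.2), (-9, 11.7, 11.4)]
```

```bash
python3 -m handwheel '[{"travel":[2.4,2.7,0],"roll":-2},{"travel":[5,5.3,0],"roll":-4},{"travel":[6.9,7.1,0],"roll":-5},{"travel":[6.9,7.1,0],"roll":-5}]' 1
python3 - <<'E'
from h import *
s=snap('side',8);cv2.imwrite('pics/s14f.png',s);crop(cv2.convertScaleAbs(s,alpha=1.5),'s14.png',255,175,40,40,15)
E
```

```text
t: 17.35
eef_pos: [516.6, 10.3, 159.3]
tcp_rot: [0.886, 1.571, -2.959]
ft_force: [-0.9, -0.8, 0.0]
opening: 0.005
```

View pics/s14.png

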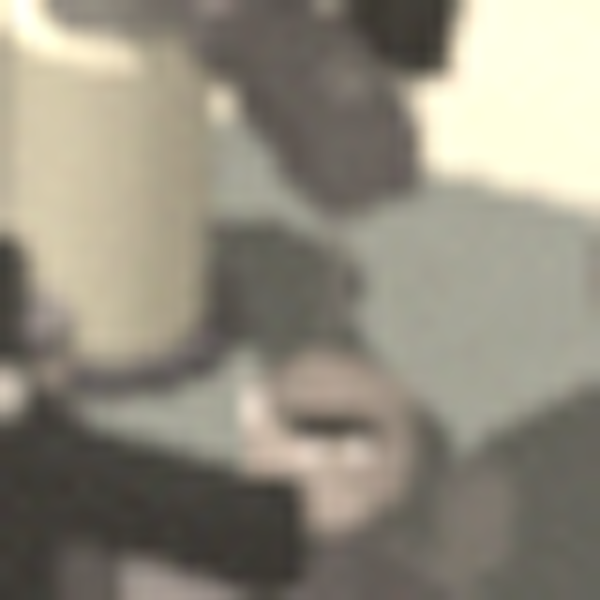

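```bash
python3 - <<'E'
from h import *
s=cv2.imread('pics/s14f.png');a=s[185:210,265:292]
a=cv2.resize(a,None,fx=24,fy=24,interpolation=cv2.INTER_NEAREST);a=cv2.convertScaleAbs(a,alpha=2,beta=-60);cv2.imwrite('pics/s14g.png',a)
E
```

```text
(no output)
```

View pics/s14g.png

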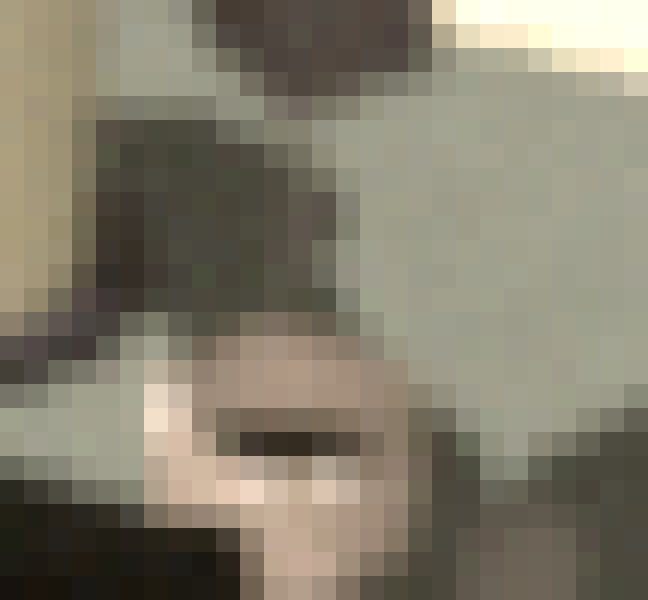

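```bash
python3 -m handwheel '[{"travel":[-4,-2.5,0],"roll":0},{"travel":[-12,-7,0],"roll":0},{"travel":[-20,-12,0],"roll":0},{"travel":[-20,-12,20],"roll":0},{"travel":[-20,-12,60],"roll":0},{"travel":[-20,-12,105],"roll":0},{"travel":[-20,-50,120],"roll":0},{"travel":[-20,-95,120],"roll":0}]' 1
python3 -m handwheel '[{"travel":[0,-45,0],"roll":0},{"travel":[0,-90,0],"roll":0},{"travel":[-10,-135,0],"roll":5},{"travel":[-20,-180,0],"roll":10},{"travel":[-40,-220,0],"roll":15},{"travel":[-60,-260,0],"roll":20},{"travel":[-60,-260,0],"roll":20},{"travel":[-60,-260,0],"roll":20}]' 1
python3 - <<'E'
from h import *
s=snap('side',8);cv2.imwrite('pics/s15f.png',s);crop(s,'s15.png',205,150,100,75,8)
t=snap('top',8);cv2.imwrite('pics/t15f.png',t);crop(t,'t15.png',215,160,80,60,10)
cv2.imwrite('pics/t15h.png',t)
E
```

```text
t: 18.55
eef_pos: [496.7, -85.3, 282.3]
tcp_rot: [-2.731, 1.566, -0.291]
ft_force: [0.4, 0.7, -0.3]
opening: 0.006
t: 19.35
eef_pos: [435.5, -345.4, 279.2]
tcp_rot: [-0.645, 1.57, 2.138]
ft_force: [-0.4, 1.4, -0.6]
opening: 0.006
```

View pics/s15.png

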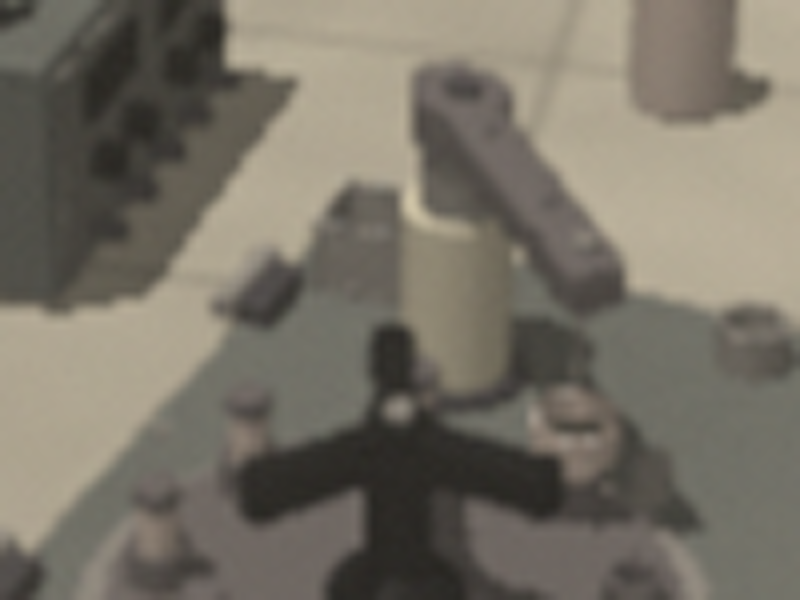

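View pics/t15.png

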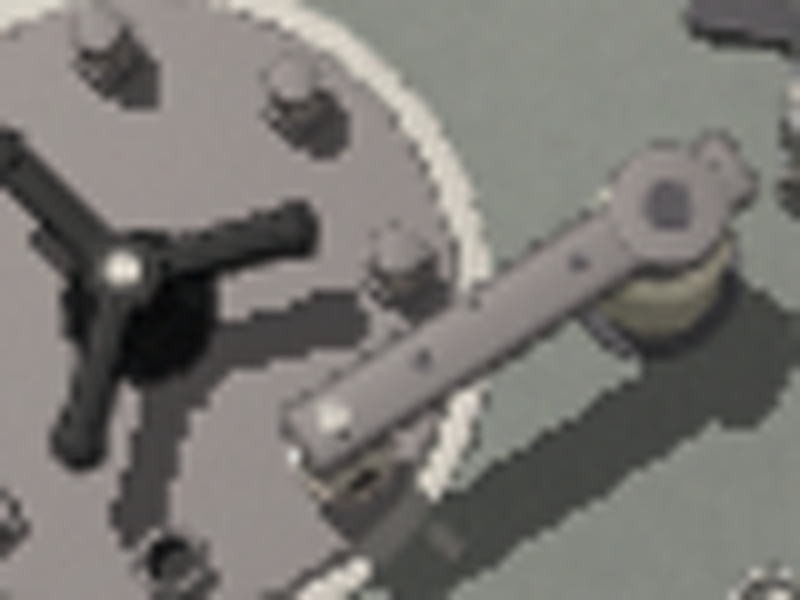

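View pics/t15h.png

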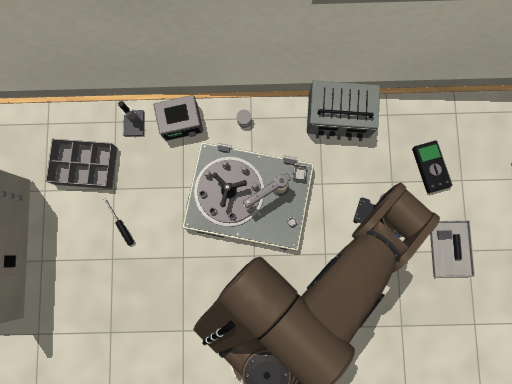

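```bash
python3 - <<'E'
from h import *
for n,a,b,z1 in(('top',(281.8,180.3),(248.1,201.7),210),('side',(205+463/8,150+90/8),(205+588/8,150+240/8),210)):
    A=unproj(n,a,z1)[:2];B=unproj(n,b,z1)[:2];d=B-A;print(n,A,B,np.hypot(*d),np.degrees(np.arctan2(d[1],d[0])))
    u=d/np.hypot(*d);print(' needle est',A+130*u)
ct=unproj('top',(249.6,205.1),131);cs=unproj('side',(277.1,202.25),131);print(ct,cs)
# dots along arm
for p in((215+578/10,160+265/10),(215+423/10,160+358/10)):print(unproj('top',p,209))
E
```

```text
top [588.6144579  -64.46777504] [520.89368337  47.03997257] 130.4610328042155 121.2711054166051
 needle est [521.13300003  46.64591828]
side [589.91654364 -62.74599644] [521.6835838   43.02788477] 125.87235897651857 122.8253847413069
 needle est [519.44606981  46.49645098]
[518.88630155  44.47012351 131.        ] [521.67957473  47.76078215 131.        ]
[569.00561973 -34.53839037 209.        ]
[539.62761571  16.73549873 209.        ]
```

```bash
python3 -c "
from cell import job,env
s=env.state();print(s['t'],s['ft_force'],s['qvel'].round(3));print(job.job_done())"
```

```text
20.15 [-0.29569263 -0.23567659  0.45445966] [-0.002 -0.001  0.001 -0.     0.002  0.   ]
the job is handed in; nothing more can be done
None
```

I turned the tray about 79° clockwise with the closed fingertips against one grip arm. Then I pushed the sampling arm by its outer side, about 64° clockwise, until its needle stood over the cup. I handed the job in at 20.2 s with the robot clear of everything. The largest push force I read was about 2.5 N.

**Last checks**
- **Cup:** it was measured at -128.7°, and the sampling position at -129.4°, so it may be about 1 mm short.
- **Needle over cup:** averaged over both cameras, the needle is at (520.3, 46.6) mm and the cup mouth's centre at (520.3, 46.1) mm.
- **Cameras disagree:** the top view alone puts the needle about 3 mm to one side of the cup's centre. The side view puts it about 2.5 mm to the other. I can therefore only say it is within about 3 mm of the middle.
- **Surroundings:** the tubes stood upright in their collars, and the loose things I could see had not moved. The robot hid the desoldering pump and most of the bottle in the last top picture, so I did not check those two properly.

**Height error:** the TCP height the robot reported did not match the pictures. The fingertips were really about 32 mm higher than reported. My first push therefore passed above the grip without touching it, and I then lowered the fingers by what the pictures showed.

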